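# Lay out the parts of a stripped bag-closing press for refitting

## Robot

A 6-joint arm with a two-finger parallel gripper is mounted at the origin on the work surface. World frame = base frame: x ahead of the robot, y to its left, z up, the work surface at z = 0. Lengths are in m, angles in rad, forces in N, time in s.
With the tool pointing down it reaches from about 0.225 to 0.875 m from the base axis. Payload 3.4 kg.
Tool frame: the origin (TCP) lies midway between the tips of the shut fingers; the grasp point (between the pads) lies 19 mm behind it; x points along the fingers, z is the direction in which the jaws open and shut, and the axes are right-handed (so a half turn about x gives the same grasp; the last joint's range is limited). The gripper opens to 85 mm and grips with 20 to 120 N. Pads are 22 mm wide; open, the fingers measure 114 mm over their backs; the gripper's body (76 mm by 85 mm) begins 54 mm behind the grasp point. The pads swing forward as they close: fully open they stand 13 mm farther back than shut.
Start: joints at [1.169, 0.276, 1.505, -0, 1.361, -0.121], TCP at [0.159, 0.553, 0.192] pointing down, gripper open.
Joint ranges: [-2.89, 2.89], [-0.75, 2.08], [0.22, 2.7], [-1.18, 4.32], [0.11, 2.71], [-2.7, 2.7]. Speed limits (rad/s): [2.57, 2.57, 3.14, 3.14, 3.14, 3.14].

## Interface

Orientations are given as a unit quaternion [w, x, y, z].
In Python, from rig import manip, eyes gives the robot as it stands. The module is installed in compiled form; this text tells all that it offers.
- The arm moves only by the shell command python3 -m crank 'ROWS' [FORCE]. ROWS is JSON, a list of rows, each a list of 7 numbers: the shift along the tool's x, y, z in cm, then the turn, a rotation vector about the tool's x, y, z in degrees, then the finger opening in cm, from 0 to 8.54. A call has 1 to 5 rows; each row is the pose to reach, as a shift and turn from the pose commanded when the call began, along the tool's axes at that moment; what a row does not reach only later rows make up. A row lasts 1/8 s, in which the tool goes at most 62.5 mm and 10.7 degrees, less where a joint would pass 70% of its speed; a pose out of reach is approached as far as the arm can. A call with a gripper value outside its range is refused whole. The fingers move at their own pace and stop on an object; FORCE is the grip in N (left out, the last holds). Time passes only in rows, so rows that repeat a pose let the fingers close. It gives the time, the measured TCP pose, the force and the opening at its end, in the units of the state.
- manip.get_state(): the state, without advancing time (a new reading comes with each control period).
- eyes.get_image(name): name is "side" or "top" or "wrist"; returns a dict with "color" (400x640x3 uint8, blue, green, red), "z_map" (400x640 float32, m along the optical axis (not along the pixel's ray), 0 where there is no reading), "vertical_fov" (degrees; the focal length in pixels is half the picture's height over the tangent of half this angle, whatever the lens; pixels are square), "cx", "cy" (the principal point, pixels), "eye" and "attitude" of the camera in the world. Camera axes: x right, y up, looking along -z (the intrinsics and any distortion apply to the point x, -y, -z); pixel columns grow to the right and rows downward; lengths in m; the calibration is good to about 2 mm. A picture is of the moment at which its call begins.
- manip.sign_off(): hands the job in, once; it reports no verdict.
The state is a dict: "clock": time; "qpos": joint angles; "qd": joint speeds; "effort": joint torques, N m; "position": TCP position; "ee_rot": TCP orientation; "contact_force": force on the tool from outside, world axes, zero at the start; "moment": the same for the moment, N m; "width": finger opening in m.
Only numpy, scipy, OpenCV 4.12 (cv2) and the standard library are available. Lean on these libraries where they do the work, as an engineer would, in place of code of your own. Each camera call takes 0.05 s, during which the arm holds its last target.

## Task

The bag-closing press has been stripped for cleaning: lay its parts out upright on the bench for refitting. Lay the anvil block on the middle of the long rest, lengthwise along it, and stand the bush, flange down, on the middle of the anvil block; put the spool on the middle of the round rest, the collar flat on the bench midway between the two rests, and the nut flat on the bench straight behind the round rest (on its side away from the robot) with a gap of about 25 mm. Leave the grease tin, the clip bin and the screwdriver where they are.

Things in the scene. Friction and masses are not known exactly. Their poses are not given: they have to be found in the camera images.
- anvil_mid (a point): Anvil block: bright steel rectangular block, 40 (x) by 70 (y) by 24 mm high, with a dark bolt hole near each end of its top. Starts flat on the bench. Point at its centre, 12 mm above its underside; y lies along the block, z up. 0.3 to 0.6 kg.
- bush_mid (a point): Flanged bush: brass, 34 mm high, a flange of 40 mm diameter and 7 mm thickness at the bottom, above it a round barrel of 28 mm diameter (grip that), a dark bore drawn on top. Starts standing on its flange. Point on its axis half-way up, 17 mm above its underside; z up.
- spool_mid (a point): Spool of clip chain: two grey plastic flanges of 56 mm diameter, 4 mm thick, at top and bottom, with a brass-coloured winding of 46 mm diameter between them; 34 mm high. Starts standing on a flange. Point on its axis half-way up, 17 mm above its underside; z up.
- collar_mid (a point): Shaft collar: bright steel round ring, outside diameter 50 mm, open bore 24 mm, 20 mm high. Starts flat on the bench. Point on its axis half-way up, 10 mm above its underside; z up.
- nut_mid (a point): Large hexagon nut: dark steel, 36 mm across flats, 42 mm across corners, 20 mm high, with a dark hole drawn on its top. Starts flat on the bench. Point at its centre, 10 mm above its underside; z up, its x axis passes square through two opposite flats.
- long_rest: Long rest: black rubber plate fixed to the bench, 60 mm (x) by 100 mm (y), 8 mm high. Origin at the centre of its underside, on the bench; y lies along its length. It stands about 230 mm to the left or to the right of the round rest and may be turned.
- round_rest: Round rest: black rubber disc fixed to the bench, 84 mm diameter, 8 mm high. Origin at the centre of its underside, on the bench. Its x axis always points straight away from the robot (world x), so straight behind it means further along x at the same y.
- grease_tin: Bystander: bare metal tin, 60 mm diameter, 60 mm high, standing loose at the far left. Origin at the centre of its underside. To be left alone.
- clip_bin: Bystander: open white plastic bin, 90 by 100 mm, 45 mm high, loose at the far right. Origin at the centre of its underside. To be left alone.
- screwdriver: Bystander: screwdriver, 190 mm long, lying loose at the near left. Origin at the middle of its underside. To be left alone.

How it is judged:
At the end, for the whole second after the job is handed in: All at rest, upright: anvil on long rest (12 mm across, 15 along, 0.2 rad); bush on anvil (10 mm); spool on round rest (12 mm); collar on bench, within 132 mm of both rests' centres and 18 mm of the round one in x; nut on bench 66-105 mm behind round rest's centre, 15 mm sideways; heights 4 mm (height (world z) of anvil_mid between 0.016 and 0.024 m and angle between each of anvil_mid, bush_mid, spool_mid, collar_mid, nut_mid's own z axis and vertical below 0.12 rad and linear speed of each of anvil, bush, spool, collar, nut below 0.02 m/s and height (world z) of bush_mid between 0.045 and 0.053 m and height (world z) of spool_mid between 0.021 and 0.029 m and height (world z) of collar_mid between 0.006 and 0.014 m and height (world z) of nut_mid between 0.006 and 0.014 m and x of anvil_mid in the frame of long_rest between -0.012 and 0.012 m and y of anvil_mid in the frame of long_rest between -0.015 and 0.015 m and angle between the y axis of anvil_mid and the y axis of long_rest, either way round below 0.2 rad and horizontal distance between bush_mid and anvil_mid below 0.01 m and horizontal distance between spool_mid and round_rest below 0.012 m and horizontal distance between collar_mid and long_rest below 0.132 m and horizontal distance between collar_mid and round_rest below 0.132 m and x of collar_mid in the frame of round_rest between -0.018 and 0.018 m and x of nut_mid in the frame of round_rest between 0.066 and 0.105 m and y of nut_mid in the frame of round_rest between -0.015 and 0.015 m); the robot touches nothing.
It fails at once if the grease tin, clip bin or screwdriver is moved more than 20 mm (distance of any of grease_tin, clip_bin, screwdriver from where it was at the start of the episode above 0.02 m).
It also fails if it takes over 120 s, if anything falls off the work surface, if the arm or the gripper's body presses on something with over 40 N, if the wrist force passes 120 N, or if a joint passes its speed limit or range.

## Working session

There is one attempt and no reset: what is moved stays moved. The work goes in short steps, Python scripts to look and compute and a shell command to move; the robot and the scene stay as the last step left them, time stands still between calls to the robot, and variables do not carry over. Pictures are saved under pics/ and viewed, and the job is handed in when it is done.

```bash
mkdir -p pics; ls
python3 - <<'E'
from rig import manip, eyes
import cv2
s=manip.get_state()
for k,v in s.items(): print(k,v)
for n in("side","top","wrist"):
    d=eyes.get_image(n); cv2.imwrite(f"pics/{n}0.png",d["color"])
    print(n,{k:v for k,v in d.items() if k not in("color","z_map")})
E
```

```text
pics
clock 0.0
qpos [ 1.16903764e+00  2.76581921e-01  1.50612946e+00 -1.94564628e-05
  1.36067104e+00 -1.20986502e-01]
qd [-0.00043934 -0.00043199  0.00092989 -0.00011016  0.00018761  0.00025275]
effort [ 1.15243016e-03 -4.16776478e+01 -2.45811385e+01  4.68136332e-04
  1.06119277e-02  4.43601721e-06]
position [0.15910443 0.55193671 0.19094868]
ee_rot [ 0.56449814 -0.42544174  0.56558714  0.42479685]
contact_force [-0.72047646 -0.18404225  0.48206962]
moment [ 0.02959462 -0.02421441 -0.00428421]
width 0.0853549022132147
side {'vertical_fov': 44.97273788217658, 'cx': 317.87543061747976, 'cy': 203.64703359712487, 'eye': array([ 1.12906483, -0.87359737,  0.79206569]), 'attitude': array([0.84917303, 0.43480887, 0.140961  , 0.26453055])}
top {'vertical_fov': 47.86266921392542, 'cx': 324.6549680897552, 'cy': 201.4690637858242, 'eye': array([0.34481674, 0.02195605, 1.00611564]), 'attitude': array([-0.69627   , -0.05995604,  0.06390355,  0.71241119])}
wrist {'vertical_fov': 69.27213400493943, 'cx': 325.20889414220886, 'cy': 199.36052596291475, 'eye': array([0.09541948, 0.571109  , 0.37266756]), 'attitude': array([ 0.79232997, -0.10587965, -0.07784435,  0.59577091])}
```

View pics/top0.png

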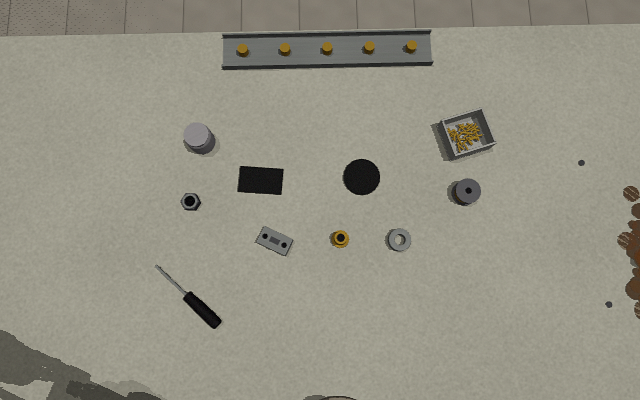

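View pics/side0.png

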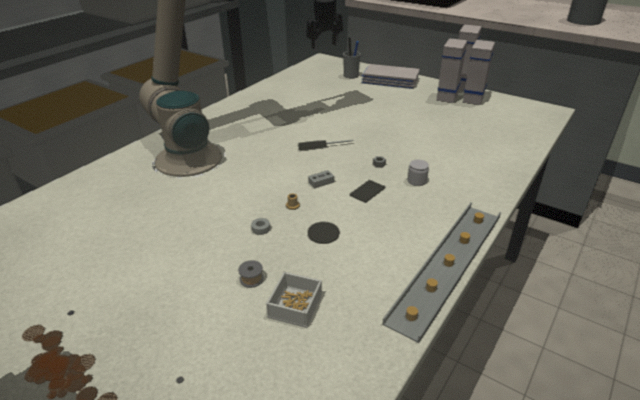

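View pics/wrist0.png

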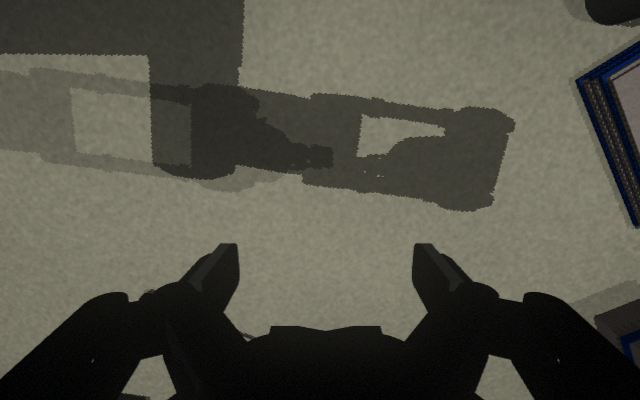

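The top view shows everything: tin (198,137), nut (190,201), long rest (260,180), anvil (274,241), bush (340,238), collar (400,240), round rest (361,177), spool (466,191), bin (466,133) and screwdriver (190,297).

```bash
cat > h.py <<'E'
import numpy as np, cv2
from scipy.spatial.transform import Rotation as R
from rig import manip, eyes
def q2R(q): return R.from_quat([q[1],q[2],q[3],q[0]]).as_matrix()
def ray(d,uv):
    uv=np.atleast_2d(np.asarray(uv,float)); f=d["color"].shape[0]/2/np.tan(np.radians(d["vertical_fov"]/2))
    c=np.c_[(uv[:,0]-d["cx"])/f,-(uv[:,1]-d["cy"])/f,-np.ones(len(uv))]
    return c@q2R(d["attitude"]).T
def plane(d,uv,z):
    r=ray(d,uv); e=d["eye"]; return e+r*((z-e[2])/r[:,2])[:,None]
def cloud(d):
    h,w=d["z_map"].shape; u,v=np.meshgrid(np.arange(w),np.arange(h))
    r=ray(d,np.c_[u.ravel(),v.ravel()]); return (d["eye"]+r*d["z_map"].reshape(-1,1)).reshape(h,w,3)
E
python3 - <<'E'
from h import *
d=eyes.get_image("top"); P=cloud(d); z=P[...,2]
np.set_printoptions(precision=4,suppress=True)
for n,(u,v) in dict(tin=(198,137),nut=(190,201),long=(260,180),anvil=(274,241),bush=(340,238),collar=(400,240),round=(361,177),spool=(466,191),bin=(466,133),scr=(190,297)).items():
    w=z[v-35:v+35,u-35:u+35]; print(n,z[v,u].round(4),np.percentile(w,[1,50,97,99]).round(4),plane(d,(u,v),0))
m=(z>0.005).astype(np.uint8)
print((z[200:230,300:320]).std())
nc,l,st,ce=cv2.connectedComponentsWithStats(m)
for i in range(1,nc):
    if 60<st[i,4]<8000:
        zz=z[l==i]; t=np.percentile(zz,90); top=(l==i)&(z>t-0.004)
        pts=P[top][:,:2]; hull=pts.astype(np.float32); c=cv2.minAreaRect(hull)
        print(st[i],ce[i].round(1),"top",t.round(4),"mean",pts.mean(0),"rect",np.round(c[0],4),np.round(c[1],4),round(c[2],1))
cv2.imwrite("pics/t_zoom.png",cv2.resize(d["color"][100:340,140:500],None,fx=2.2,fy=2.2,interpolation=cv2.INTER_CUBIC))
E
```

```text
tin 0.0573 [-0.0039  0.0007  0.0615  0.0637] [[0.6818 0.305  0.    ]]
nut 0.0179 [-0.0039  0.0004  0.0208  0.0229] [[0.531  0.3192 0.    ]]
long 0.0086 [-0.0038  0.001   0.0104  0.0115] [[0.5762 0.1608 0.    ]]
anvil 0.0197 [-0.0038  0.0007  0.0255  0.0269] [[0.436  0.1293 0.    ]]
bush 0.0342 [-0.0039  0.0004  0.0293  0.0353] [[ 0.4393 -0.0181  0.    ]]
collar 0.0005 [-0.0041  0.0003  0.0205  0.0223] [[ 0.4318 -0.1521  0.    ]]
round 0.0097 [-0.0041  0.0008  0.0101  0.0116] [[ 0.578  -0.0703  0.    ]]
spool 0.0339 [-0.004   0.0004  0.0352  0.0369] [[ 0.54   -0.3084  0.    ]]
bin 0.016 [-0.0038  0.002   0.0451  0.0469] [[ 0.6778 -0.3192  0.    ]]
scr 0.0244 [-0.0037  0.0008  0.0257  0.0279] [[0.3179 0.313  0.    ]]
0.0018148837824222303
[ 222   29  210   16 1166] [325.   33.7] top 0.0208 mean [0.9259 0.0011] rect [ 0.7223 -0.0798] [0.6294 0.4639] 21.3
[404  37  14  23 156] [410.6  47. ] top 0.0258 mean [ 0.8752 -0.1927] rect [ 0.6215 -0.0962] [0.0232 0.6013] 69.1
[ 221   39  213   31 1506] [310.4  60.2] top 0.0227 mean [0.8543 0.0583] rect [0.7021 0.0801] [0.4399 0.5749] 61.8
[317  4
[... 758 characters left out ...]
-0.1457] [0.0542 0.4009] 26.3
[181 193  20  17 264] [190.2 201.1] top 0.0229 mean [0.5269 0.3133] rect [0.449  0.1716] [0.3626 0.0385] 61.2
[256 226  37  30 612] [274.3 240.5] top 0.0264 mean [0.4346 0.1261] rect [0.4091 0.0839] [0.1729 0.0442] 58.3
[387 229  24  22 339] [399.  239.5] top 0.0225 mean [ 0.4303 -0.1447] rect [ 0.4039 -0.0702] [0.0483 0.2135] 19.9
[331 230  18  18 246] [339.6 238.4] top 0.0357 mean [ 0.4367 -0.0166] rect [ 0.3964 -0.0023] [0.0259 0.1135] 69.9
[155 265  67  64 686] [195.9 304.2] top 0.0265 mean [0.2911 0.2777] rect [0.2983 0.1698] [0.0768 0.3003] 3.1
[322 397  32   3  75] [337.2 398.2] top 0.0118 mean [ 0.104  -0.0028] rect [ 0.1049 -0.0028] [0.0605 0.005 ] 88.6
```

View pics/t_zoom.png

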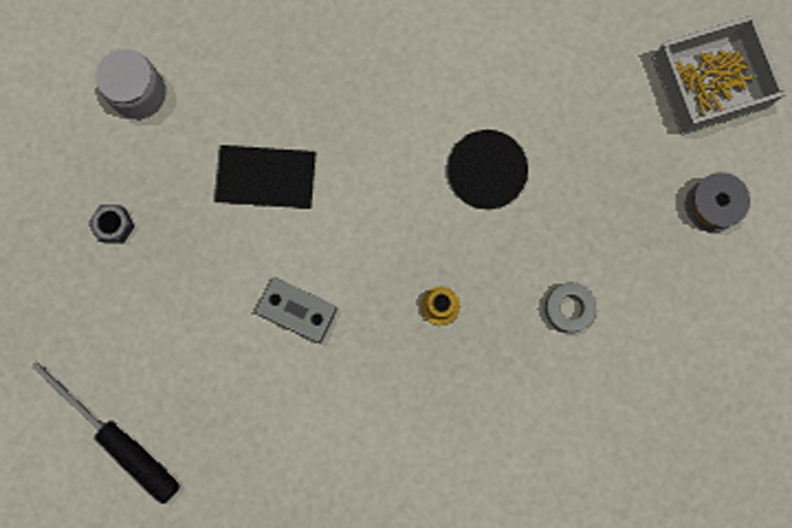

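```bash
cat >> h.py <<'E'
def segs(d,zmin=0.005):
    P=cloud(d); z=P[...,2]; ok=d["z_map"]>0
    m=cv2.morphologyEx(((z>zmin)&ok).astype(np.uint8),cv2.MORPH_CLOSE,np.ones((3,3)))
    return P,m,ok
E
cat > plan.py <<'E'
# usage: plan.py x y z jawdeg(world angle of jaw axis) -> tool shift cm, rotvec deg
import sys
from h import *
s=manip.get_state(); Rt=q2R(s["ee_rot"]); p=np.array(s["position"])
x,y,z,a=map(float,sys.argv[1:5])
best=None
for k in(0,180):
    t=np.radians(a+k); zz=np.array([np.cos(t),np.sin(t),0]); xx=np.array([0,0,-1.]); T=np.c_[xx,np.cross(zz,xx),zz]
    rv=R.from_matrix(Rt.T@T).as_rotvec(degrees=True)
    if best is None or np.linalg.norm(rv)<np.linalg.norm(best): best=rv
j=s["qpos"]
print("now",p.round(4),"jaw",np.degrees(np.arctan2(Rt[1,2],Rt[0,2])).round(1),"q6",round(j[5],2),"w",round(s["width"],4),"F",np.round(s["contact_force"],1),"t",round(s["clock"],2))
print("shift cm",(Rt.T@(np.array([x,y,z])-p)*100).round(2),"rot",best.round(1), "xyz-only down shift per cm: tool x")
E
python3 - <<'E'
from h import *
np.set_printoptions(precision=4,suppress=True)
d=eyes.get_image("top"); P,m,ok=segs(d)
nc,l,st,ce=cv2.connectedComponentsWithStats(m)
H={}
for i in range(1,nc):
    if 200<st[i,4]<1300 and st[i,1]>100:
        sel=(l==i)&ok; zz=P[sel][:,2]; h=np.percentile(zz,80)
        top=sel&(P[...,2]>h-0.006); v,u=np.nonzero(top)
        hp=np.median(P[top][:,2]); q=plane(d,np.c_[u,v],hp)[:,:2]
        r=cv2.minAreaRect(q.astype(np.float32)); c=cv2.minEnclosingCircle(q.astype(np.float32))
        print(ce[i].round(0),"h",hp.round(4),"mean",q.mean(0),"rect",np.round(r[0],4),np.round(r[1],4),round(r[2],1),"circ",np.round(c[0],4),round(c[1],4))
# nut zoom
c=d["color"]
a=cv2.resize(c[185:218,172:208],None,fx=10,fy=10,interpolation=cv2.INTER_CUBIC)
b=cv2.resize(c[222:258,252:296],None,fx=9,fy=9,interpolation=cv2.INTER_CUBIC)
o=np.zeros((330,760,3),np.uint8); o[:a.shape[0],:360]=a[:330]; o[:min(324,330),362:362+396]=b[:324]
cv2.imwrite("pics/zoom2.png",o)
E
python3 plan.py 0.4346 0.1261 0.1 0
```

```text
[199. 138.] h 0.0601 mean [0.6687 0.2933] rect [0.6689 0.2935] [0.0543 0.0544] 52.9 circ [0.6682 0.2927] 0.0286
[361. 176.] h 0.008 mean [ 0.5778 -0.07  ] rect [ 0.5782 -0.0702] [0.0826 0.082 ] 42.8 circ [ 0.5792 -0.0726] 0.0443
[260. 180.] h 0.0081 mean [0.5749 0.1602] rect [0.5756 0.16  ] [0.0999 0.0664] 84.5 circ [0.5745 0.1599] 0.0565
[466. 191.] h 0.0341 mean [ 0.5348 -0.301 ] rect [ 0.5357 -0.3007] [0.0556 0.0539] 88.7 circ [ 0.535  -0.3008] 0.0283
[190. 201.] h 0.0205 mean [0.5278 0.3142] rect [0.5273 0.3142] [0.038  0.0361] 88.7 circ [0.5273 0.3143] 0.0212
[274. 241.] h 0.0242 mean [0.4353 0.1265] rect [0.4355 0.1267] [0.0699 0.0397] 62.7 circ [0.4358 0.1267] 0.0393
[399. 240.] h 0.0201 mean [ 0.4316 -0.147 ] rect [ 0.4313 -0.1466] [0.0486 0.046 ] 88.7 circ [ 0.432  -0.1469] 0.025
[339. 239.] h 0.0344 mean [ 0.4373 -0.0169] rect [ 0.4383 -0.0168] [0.0259 0.026 ] 88.5 circ [ 0.4374 -0.017 ] 0.0139
[195. 304.] h 0.0242 mean [0.2909 0.2817] rect [0.3054 0.2981] [0.1376 0.0244] 48.3 circ [0.3083 0.2955] 0.0689
now [0.1593 0.5523 0.1914] jaw 73.9 q6 -0.12 w 0.0852 F [-0.4 -0.2  0.1] t 0.25
shift cm [  9.16 -38.26 -33.31] rot [73.9 -0.   0. ] xyz-only down shift per cm: tool x
```

View pics/zoom2.png

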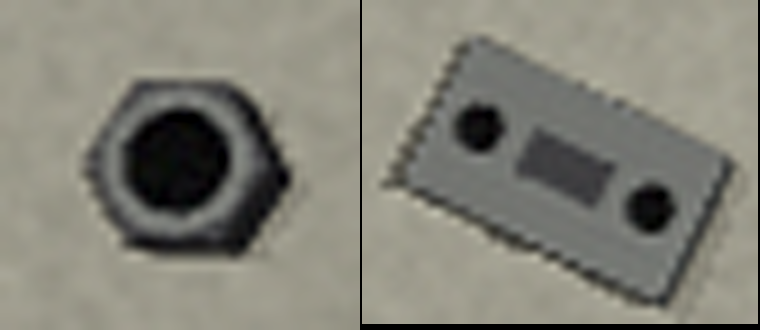

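Run:
```python
from h import *
np.set_printoptions(precision=4,suppress=True)
d=eyes.get_image("top"); c=d["color"]; g=c.max(2)
def dirn(p): 
    v=p[0]-p[1]; return np.degrees(np.arctan2(v[1],v[0]))
print("horiz img dir",dirn(plane(d,[(200,200),(400,200)],0)))
print("anvil holes", dirn(plane(d,[(252+(480-362)/9,222+128/9),(252+(650-362)/9,222+207/9)],.024)))
def comp(mask,u,v):
    n,l,s,ce=cv2.connectedComponentsWithStats(mask.astype(np.uint8)); return l==l[v,u]
for n,(u,v) in dict(long=(260,180),round=(361,177)).items():
    M=comp(g<70,u,v); cn=max(cv2.findContours(M.astype(np.uint8),0,cv2.CHAIN_APPROX_NONE)[0],key=len)[:,0,:]
    q=plane(d,cn,0.006)[:,:2]; vv,uu=np.nonzero(M); a=plane(d,np.c_[uu,vv],.006)[:,:2]; C=np.cov(a.T); w,V=np.linalg.eigh(C)
    print(n,a.mean(0),"axes",np.sqrt(12*w),"pca",np.degrees(np.arctan2(V[1,1],V[0,1])),cv2.minAreaRect(q.astype(np.float32)))
```

```text
horiz img dir 88.70593771663603
anvil holes 63.94289328026665
long [0.5749 0.1597] axes [0.0606 0.0988] pca 84.41167650643462 ((0.5749573707580566, 0.15940989553928375), (0.0990937277674675, 0.06064813584089279), 84.6648941040039)
round [ 0.5777 -0.07  ] axes [0.072  0.0734] pca 146.67264925665333 ((0.5781090259552002, -0.06984001398086548), (0.08218253403902054, 0.08174202591180801), 88.70893096923828)
```

```bash
python3 plan.py 0.4355 0.1266 0.1 153.3
```

```text
now [0.1593 0.5523 0.1915] jaw 73.9 q6 -0.12 w 0.0853 F [-0.1  0.   0.1] t 0.3
shift cm [  9.17 -38.34 -33.24] rot [-79.4  -0.   -0. ] xyz-only down shift per cm: tool x
```

```bash
python3 -m crank '[[4,-19,-16.5,-40,0,0,6],[4,-19,-16.5,-40,0,0,6],[4,-19,-16.5,-40,0,0,6],[4,-19,-16.5,-40,0,0,6],[4,-19,-16.5,-40,0,0,6]]' 50; python3 plan.py 0.4355 0.1266 0.1 153.3
```

```text
clock: 0.92
position: [0.2969, 0.3387, 0.1514]
ee_rot: [-0.386, 0.593, -0.386, -0.592]
contact_force: [0.4, 0.2, 0.0]
width: 0.0599
now [0.2969 0.3387 0.1514] jaw 113.8 q6 -1.29 w 0.0599 F [0.4 0.2 0. ] t 0.93
shift cm [  5.16  -4.11 -25.  ] rot [-39.5  -0.   -0.1] xyz-only down shift per cm: tool x
```

```bash
python3 -m crank '[[2,-2,-12,50,0,0,6],[2,-2,-12,50,0,0,6],[2,-2,-12,50,0,0,6],[2,-2,-12,50,0,0,6],[2,-2,-12,50,0,0,6]]'; python3 plan.py 0.4355 0.1266 0.1 333.3; python3 plan.py 0.4355 0.1266 0.1 18.3
```

```text
clock: 1.55
position: [0.3633, 0.2393, 0.1318]
ee_rot: [0.601, -0.373, 0.601, 0.373]
contact_force: [0.5, 0.7, -0.4]
width: 0.0598
now [0.3633 0.2393 0.1318] jaw 63.6 q6 -0.69 w 0.0598 F [ 0.5  0.7 -0.4] t 1.55
shift cm [  3.18 -11.48  -6.89] rot [-89.7   0.    0. ] xyz-only down shift per cm: tool x
now [0.3633 0.2393 0.1318] jaw 63.6 q6 -0.69 w 0.0598 F [ 0.5  0.7 -0.4] t 1.55
shift cm [  3.18 -11.48  -6.89] rot [45.3  0.  -0. ] xyz-only down shift per cm: tool x
```

```bash
python3 -m crank '[[0,0,0,45,0,0,6],[0,0,0,45,0,0,6],[0,0,0,45,0,0,6],[0,0,0,45,0,0,6],[0,0,0,45,0,0,6]]'; python3 plan.py 0.4355 0.1266 0.1 333.3
```

```text
clock: 2.17
position: [0.3631, 0.2397, 0.1318]
ee_rot: [0.698, -0.116, 0.697, 0.116]
contact_force: [0.1, 0.7, -0.5]
width: 0.06
now [0.3631 0.2397 0.1318] jaw 18.9 q6 0.09 w 0.06 F [ 0.1  0.7 -0.5] t 2.17
shift cm [  3.18 -13.05   3.18] rot [45.6  0.  -0. ] xyz-only down shift per cm: tool x
```

```bash
python3 -m crank '[[3.2,-13,3.2,45.6,0,0,6],[3.2,-13,3.2,45.6,0,0,6],[3.2,-13,3.2,45.6,0,0,6],[3.2,-13,3.2,45.6,0,0,6],[3.2,-13,3.2,45.6,0,0,6]]'; python3 plan.py 0.4355 0.1266 0.003 333.3
python3 -c "
from h import *
d=eyes.get_image('wrist');cv2.imwrite('pics/w1.png',d['color'])"
```

```text
clock: 2.8
position: [0.4357, 0.1267, 0.0996]
ee_rot: [0.688, 0.164, 0.688, -0.164]
contact_force: [-0.4, 0.4, 0.4]
width: 0.0601
now [0.4357 0.1267 0.0996] jaw -26.7 q6 0.6 w 0.0601 F [-0.4  0.4  0.4] t 2.8
shift cm [ 9.66 -0.02 -0.01] rot [-0. -0.  0.] xyz-only down shift per cm: tool x
```

View pics/w1.png

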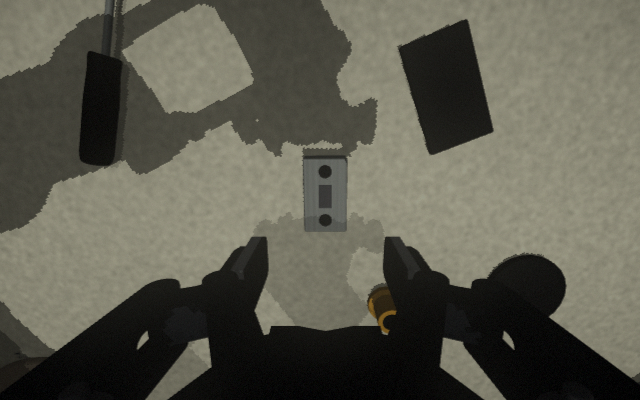

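The wrist view shows the anvil square to and centred between the jaws (column 325). Descending and gripping.

```bash
python3 -m crank '[[5,0,0,0,0,0,6],[9.6,0,0,0,0,0,6],[9.6,0,0,0,0,0,6],[9.6,0,0,0,0,0,3],[9.6,0,0,0,0,0,3]]' 70; python3 -m crank '[[0,0,0,0,0,0,3],[0,0,0,0,0,0,3],[0,0,0,0,0,0,3]]'; python3 plan.py 0.575 0.16 0.07 354.5
```

```text
clock: 3.48
position: [0.4374, 0.1274, 0.0056]
ee_rot: [0.689, 0.163, 0.687, -0.162]
contact_force: [0.7, -0.4, -0.3]
width: 0.0305
clock: 3.85
position: [0.4357, 0.1271, 0.0041]
ee_rot: [0.688, 0.163, 0.688, -0.163]
contact_force: [0.5, -0.4, 1.1]
width: 0.0304
now [0.4357 0.1271 0.0041] jaw -26.7 q6 0.6 w 0.0304 F [ 0.5 -0.4  1.1] t 3.85
shift cm [-6.58  9.2  10.98] rot [-21.2   0.   -0. ] xyz-only down shift per cm: tool x
```

Width fell to 30 mm, so nothing is held; looking.

```bash
python3 -c "
from h import *
d=eyes.get_image('wrist');cv2.imwrite('pics/w2.png',d['color'])
d=eyes.get_image('side');cv2.imwrite('pics/s2.png',cv2.resize(d['color'][100:300,220:440],None,fx=3,fy=3))
d=eyes.get_image('top');cv2.imwrite('pics/t2.png',cv2.resize(d['color'][100:340,140:500],None,fx=2.2,fy=2.2))"
```

```text
(no output)
```

View pics/w2.png

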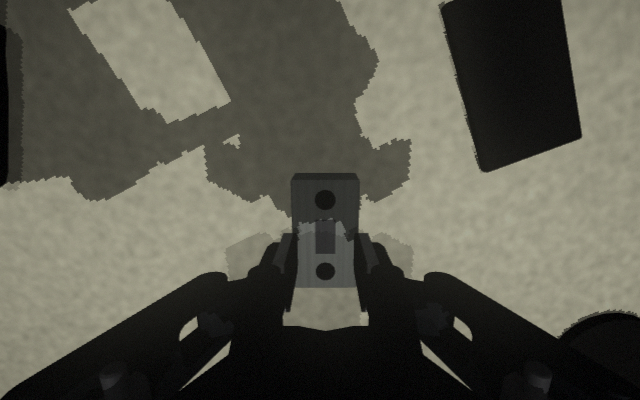

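View pics/s2.png

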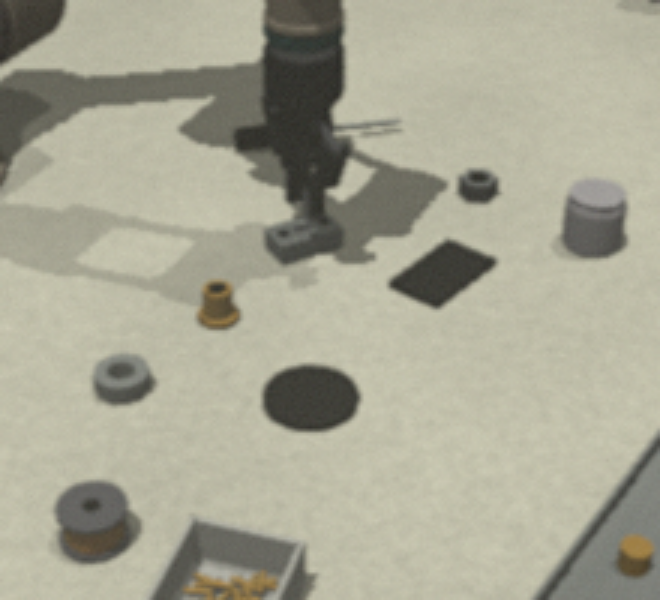

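Run:
```python
from h import *
np.set_printoptions(precision=4,suppress=True)
d=eyes.get_image("wrist"); P=cloud(d)
print(d["eye"],q2R(d["attitude"]), manip.get_state()["position"])
for u,v in [(325,180),(325,250),(310,260),(340,210),(290,250),(286,240),(292,285),(364,240),(370,250),(365,290),(325,300),(200,240),(500,120),(325,345)]:
    print((u,v),d["z_map"][v,u],P[v,u])
```

```text
[0.4647 0.1866 0.1855] [[ 0.8931  0.4341  0.1183]
 [-0.4499  0.8618  0.2341]
 [-0.0003 -0.2623  0.965 ]] [0.4355 0.1271 0.0038]
(325, 180) 0.16519839 [0.4499 0.1575 0.0232]
(325, 250) 0.17574818 [0.4305 0.1191 0.0239]
(310, 260) 0.1780317 [0.4191 0.117  0.0235]
(340, 210) 0.16954774 [0.4497 0.1377 0.0235]
(290, 250) 0.1277213 [0.4261 0.1445 0.0681]
(286, 240) 0.13941048 [0.4229 0.1456 0.0561]
(292, 285) 0.1295917 [0.4195 0.13   0.0705]
(364, 240) 0.13922068 [0.4564 0.1288 0.0562]
(370, 250) 0.12761395 [0.4576 0.1286 0.0682]
(365, 290) 0.1190429 [0.4491 0.1193 0.0804]
(325, 300) 0.21229032 [ 0.4075  0.0734 -0.    ]
(200, 240) 0.20066197 [ 0.3513  0.1544 -0.0008]
(500, 120) 0.17114264 [0.5571 0.1405 0.008 ]
(325, 345) 0.07425041 [0.4397 0.1371 0.1236]
```

View pics/t2.png

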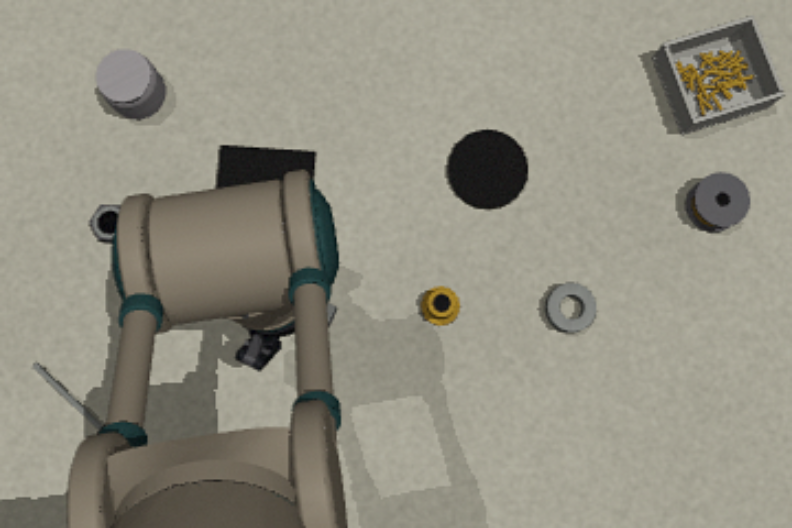

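Run:
```python
from h import *
np.set_printoptions(precision=3,suppress=True,linewidth=200)
d=eyes.get_image("wrist"); P=cloud(d); z=P[...,2]
print("cols",list(range(262,312,4)))
for v in range(215,300,5): print(v,z[v,262:312:4]*1000//1, (z[v,340:392:4]*1000)//1)
```

```text
cols [262, 266, 270, 274, 278, 282, 286, 290, 294, 298, 302, 306, 310]
215 [-1.  0. -1.  0. -1. -1. -1. -1. 23. 24. 23. 24. 23.] [23. 23. 24. 23. 22. -1.  0. -1. -1.  0. -1.  0. -1.]
220 [-1. -1. -2. -1. -1.  0. -1.  0. 24. 22. 22. 23. 23.] [24. 24. 24. 24. 22. -1. -2.  0. -1.  0.  0. -1.  0.]
225 [-2.  0.  0. -1. -1. -1.  0.  0. 22. 23. 23. 24. 23.] [23. 23. 23. 23. 23. -1. -1. -1. -1. -1. -1. -1. -1.]
230 [ 0.  0. -1. -1. -2.  0. -1.  0. 23. 23. 23. 23. 24.] [23. 24. 22. 23. 24. -1. -1. -1.  0. -1.  0. -1. -1.]
235 [-1.  0. -1.  0. -1.  0. 49. 50. 50. 24. 24. 23. 23.] [23. 22. 24. 24. 49. 49. 50. 50. -1. -1.  0. -1. -1.]
240 [-1.  0. -1. -1. -1. 55. 57. 56. 56. 24. 23. 23. 23.] [22. 23. 23. 24. 54. 56. 56. 56. -1.  0. -1. -1.  0.]
245 [-1. -1. 53. 52. 54. 62. 61. 62. 58. 23. 24. 22. 24.] [24. 23. 24. 23. 52. 62. 61. 62. 61. 53. 52.  1. -2.]
250 [ 0. 59. 59. 60. 67. 68. 67. 68. 58. 23. 23. 24. 23.] [25. 23. 23. 23. 54. 67. 67. 67. 67. 59. 59. 59. -2.]
255 [-1. 63. 64. 62. 72. 72. 72. 73. 59. 23. 23. 23. 23.] [24. 23. 24. 23. 55. 70. 72. 72. 73. 73. 62. 64. 65.]
260 [ 69.  70.  68.  
[... 239 characters left out ...]
. 81. 80. 75. 60. 23. 23. 23. 24.] [23. 23. 23. 22. 57. 72. 80. 80. 87. 88. 88. 90. 90.]
275 [91. 91. 91. 91. 91. 82. 80. 75. 60. 23. 22. 24. 24.] [23. 23. 24. 23. 57. 72. 80. 82. 90. 90. 91. 90. 91.]
280 [94. 95. 93. 94. 95. 86. 80. 76. 62. 23. 23. 23. 23.] [24. 23. 23. 23. 59. 73. 80. 84. 94. 94. 94. 94. 94.]
285 [97. 97. 97. 97. 98. 87. 82. 77. 63. 23. 23. 23. 24.] [24. 23. 23. 24. 23. 74. 81. 84. 97. 97. 97. 97. 97.]
290 [100. 100. 107. 108. 108.  87.  81.  77.  -1.  -2.   0.  -2.   0.] [  0.  -1.  -2.  -1.  -1.  74.  80.  85. 108. 108. 108. 100. 100.]
295 [110. 111. 111. 111. 111.  88.  80.  78.  -2.  -1.  -1.  -1.  -1.] [ -1.  -1.  -1.  -1.   0.  74.  80.  85. 111. 111. 110. 111. 110.]
```

Run:
```python
from h import *
np.set_printoptions(precision=4,suppress=True,linewidth=200)
d=eyes.get_image("wrist"); P=cloud(d); z=P[...,2]
s=manip.get_state(); Rt=q2R(s["ee_rot"]); p=s["position"]
for v in (234,236,238,242,250,270,285):
    for lo,hi in((255,325),(325,395)):
        r=np.nonzero((z[v,lo:hi]>0.04)&(z[v,lo:hi]<.15))[0]+lo
        if len(r): print(v,r.min(),r.max(),(P[v,r.min()]-p)@Rt,(P[v,r.max()]-p)@Rt)
```

```text
234 283 296 [-0.0451  0.0111 -0.022 ] [-0.0431  0.0102 -0.0157]
234 355 368 [-0.0448  0.0109  0.0144] [-0.0457  0.0113  0.0209]
236 282 296 [-0.0484  0.0114 -0.022 ] [-0.0449  0.0099 -0.0155]
236 355 369 [-0.0444  0.0096  0.0145] [-0.048   0.0111  0.021 ]
238 282 297 [-0.0504  0.0111 -0.0217] [-0.0392  0.0064 -0.0156]
238 354 369 [-0.0384  0.0061  0.0146] [-0.0511  0.0114  0.0206]
242 280 297 [-0.0543  0.0107 -0.0221] [-0.0404  0.0047 -0.0155]
242 354 371 [-0.0397  0.0043  0.0146] [-0.0555  0.0112  0.0209]
250 266 297 [-0.0552  0.007  -0.0288] [-0.0416  0.0006 -0.0155]
250 354 385 [-0.0409  0.0003  0.0145] [-0.0556  0.0072  0.0276]
270 255 297 [-0.0832  0.0119 -0.0272] [-0.0441 -0.0097 -0.0156]
270 354 394 [-0.0449 -0.0093  0.0144] [-0.0831  0.0119  0.0253]
285 255 294 [-0.0938  0.0121 -0.0247] [-0.0592 -0.0093 -0.0156]
285 357 393 [-0.0589 -0.0095  0.0145] [-0.0943  0.0124  0.0224]
```

Depth in the wrist view shows the real fingertips about 40 mm behind the reported TCP (tips at z≈0.042 while TCP reads 0.004), laterally centred. So z targets need to be about 40 mm lower; I'll open and descend in checked steps.

```bash
python3 -m crank '[[0,0,0,0,0,0,6],[0,0,0,0,0,0,6],[1.5,0,0,0,0,0,6],[2.8,0,0,0,0,0,6],[2.8,0,0,0,0,0,6]]' 70; python3 plan.py 0.4355 0.1266 -0.035 333.3;cat > tip.py <<'E'
from h import *
np.set_printoptions(precision=4,suppress=True,linewidth=200)
d=eyes.get_image("wrist"); P=cloud(d); z=P[...,2]
s=manip.get_state(); Rt=q2R(s["ee_rot"]); p=s["position"]
Q=(P-p)@Rt; m=(d["z_map"]>0)&(abs(Q[...,1])<0.012)&(abs(Q[...,2])>0.012)&(abs(Q[...,2])<0.06)&(Q[...,0]>-.07)
for sg in(-1,1):
    mm=m&(Q[...,2]*sg>0)&(d["color"].max(2)<70); x=Q[mm][:,0]
    print(sg,mm.sum(),"tip x pct",np.percentile(x,[50,90,98]), "tip z world",np.percentile(P[mm][:,2],[0.5,2,10,50]))
E
python3 tip.py; python3 -c "
from h import *
d=eyes.get_image('side');cv2.imwrite('pics/s3.png',cv2.resize(d['color'][120:220,260:400],None,fx=5,fy=5))"
```

```text
clock: 4.78
position: [0.4344, 0.127, -0.0252]
ee_rot: [0.687, 0.163, 0.689, -0.164]
contact_force: [-0.5, 0.3, -0.4]
width: 0.0597
now [ 0.4344  0.127  -0.0252] jaw -26.7 q6 0.6 w 0.0597 F [-0.5  0.3 -0.4] t 4.78
shift cm [0.98 0.02 0.11] rot [ 0.  -0.1  0.1] xyz-only down shift per cm: tool x
-1 1481 tip x pct [-0.0544 -0.0472 -0.0239] tip z world [-0.0014 -0.0008  0.0226  0.0298]
1 1473 tip x pct [-0.0545 -0.0253 -0.0238] tip z world [-0.0013 -0.001   0.0006  0.0298]
```

View pics/s3.png

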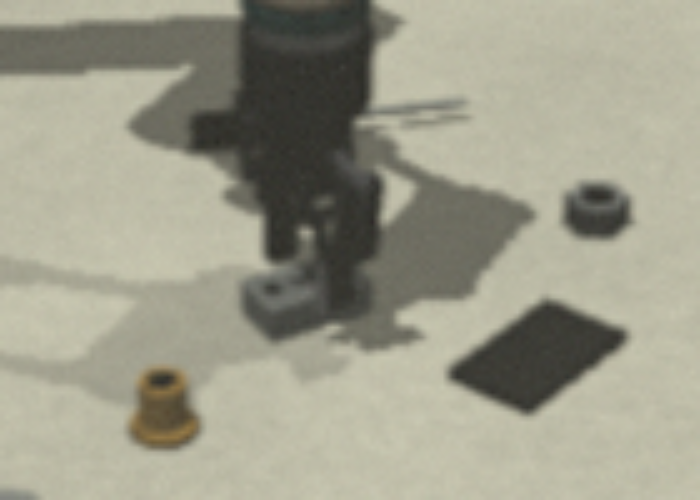

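```bash
python3 -m crank '[[0.6,0,0,0,0,0,6],[1.2,0,0,0,0,0,6],[1.2,0,0,0,0,0,3],[1.2,0,0,0,0,0,3],[1.2,0,0,0,0,0,3]]' 70; python3 tip.py; python3 -m crank '[[0,0,0,0,0,0,3],[0,0,0,0,0,0,3],[-4,0,0,0,0,0,3],[-4,0,0,0,0,0,3]]' 70;  python3 plan.py 0.575 0.16 0.02 354.5
```

```text
clock: 5.5
position: [0.4354, 0.1271, -0.0362]
ee_rot: [0.688, 0.163, 0.688, -0.163]
contact_force: [-0.4, -0.0, -0.9]
width: 0.0385
-1 1232 tip x pct [-0.0599 -0.0514 -0.036 ] tip z world [-0.001  -0.0002  0.0152  0.0237]
1 1147 tip x pct [-0.06   -0.0532 -0.0463] tip z world [-0.0001  0.0101  0.017   0.0238]
clock: 6.05
position: [0.4379, 0.1276, 0.0054]
ee_rot: [0.69, 0.164, 0.686, -0.162]
contact_force: [1.0, 0.2, -4.9]
width: 0.0384
now [0.4379 0.1276 0.0054] jaw -26.7 q6 0.6 w 0.0384 F [ 1.   0.2 -4.9] t 6.05
shift cm [-1.38  9.06 10.8 ] rot [-21.2   0.3  -0.1] xyz-only down shift per cm: tool x
```

Held: width 38 mm and about 4.9 N of weight. Moving to the long rest.

```bash
python3 -m crank '[[-1.4,4.5,5.4,-10.6,0,0,3],[-1.4,9,10.8,-21.2,0,0,3],[-1.4,9,10.8,-21.2,0,0,3],[-1.4,9,10.8,-21.2,0,0,3]]' 70; python3 plan.py 0.575 0.16 -0.0285 354.5; python3 -c "
from h import *
d=eyes.get_image('wrist');cv2.imwrite('pics/w4.png',d['color'])"
```

```text
clock: 6.55
position: [0.5725, 0.1591, 0.0157]
ee_rot: [0.705, 0.034, 0.707, -0.034]
contact_force: [-0.7, -0.6, -5.3]
width: 0.0383
now [0.5725 0.1591 0.0157] jaw -5.5 q6 0.25 w 0.0383 F [-0.7 -0.6 -5.3] t 6.55
shift cm [4.42 0.12 0.25] rot [ 0.  -0.1  0. ] xyz-only down shift per cm: tool x
```

View pics/w4.png

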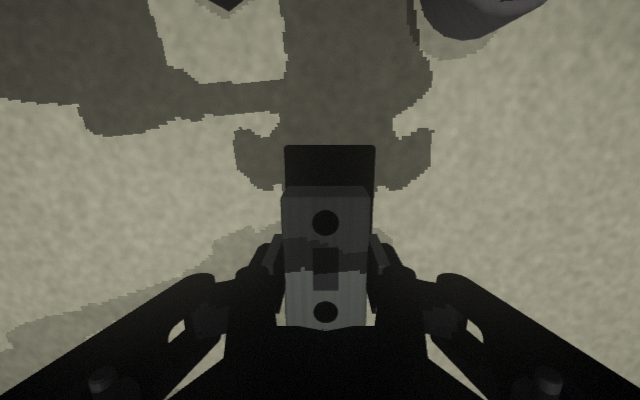

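```bash
python3 -m crank '[[2,0.1,0.1,0,0,0,3],[3.6,0.1,0.1,0,0,0,3],[3.6,0.1,0.1,0,0,0,3],[3.6,0.1,0.1,0,0,0,3]]' 70; python3 plan.py 0.575 0.16 -0.0285 354.5
```

```text
clock: 7.1
position: [0.5733, 0.1599, -0.018]
ee_rot: [0.706, 0.034, 0.706, -0.034]
contact_force: [-0.0, 0.3, -4.7]
width: 0.0385
now [ 0.5733  0.1599 -0.018 ] jaw -5.5 q6 0.25 w 0.0385 F [-0.   0.3 -4.7] t 7.1
shift cm [1.05 0.03 0.17] rot [ 0.  0. -0.] xyz-only down shift per cm: tool x
```

```bash
python3 -m crank '[[0.6,0.1,0.1,0,0,0,3],[1.0,0.1,0.1,0,0,0,3],[1.0,0.1,0.1,0,0,0,3]]' 70; python3 plan.py 0.575 0.16 -0.0285 354.5
```

```text
clock: 7.48
position: [0.5749, 0.1609, -0.0281]
ee_rot: [0.706, 0.034, 0.706, -0.034]
contact_force: [0.7, 0.2, -4.4]
width: 0.0384
now [ 0.5749  0.1609 -0.0281] jaw -5.5 q6 0.25 w 0.0384 F [ 0.7  0.2 -4.4] t 7.47
shift cm [ 0.04 -0.09  0.02] rot [ 0.  0. -0.] xyz-only down shift per cm: tool x
```

```bash
python3 -m crank '[[0.15,0,0,0,0,0,3],[0.15,0,0,0,0,0,3]]' 70;python3 -m crank '[[0,0,0,0,0,0,6],[0,0,0,0,0,0,6],[0,0,0,0,0,0,6],[-4,0,0,0,0,0,6],[-10,0,0,0,0,0,6]]' 50; python3 plan.py 0.4373 -0.017 0.03 354.5; python3 -c "
from h import *
d=eyes.get_image('wrist');cv2.imwrite('pics/w5.png',d['color'])"
```

```text
clock: 7.72
position: [0.5749, 0.1609, -0.0281]
ee_rot: [0.707, 0.034, 0.706, -0.034]
contact_force: [-2.0, -0.0, 5.5]
width: 0.0387
clock: 8.35
position: [0.5729, 0.1605, 0.0693]
ee_rot: [0.704, 0.034, 0.708, -0.034]
contact_force: [1.6, -0.4, -1.1]
width: 0.0601
now [0.5729 0.1605 0.0693] jaw -5.5 q6 0.25 w 0.0601 F [ 1.6 -0.4 -1.1] t 8.35
shift cm [  4.01 -18.96 -11.78] rot [ 0.  -0.3  0.1] xyz-only down shift per cm: tool x
```

View pics/w5.png

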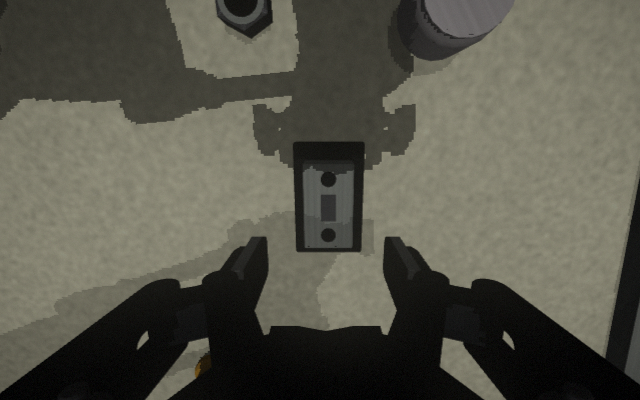

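```bash
cat > anv.py <<'E'
from h import *
np.set_printoptions(precision=4,suppress=True)
d=eyes.get_image("wrist"); P=cloud(d); z=P[...,2]; c=d["color"].max(2); ok=d["z_map"]>0
near=np.hypot(P[...,0]-.575,P[...,1]-.16)<.08
top=ok&near&(abs(z-.032)<.005); r=ok&near&(abs(z-.008)<.004)&(c<60)
for n,m in(("anvil",top),("rest",r|top)):
    v,u=np.nonzero(m); q=plane(d,np.c_[u,v],np.median(z[m]) if n=="anvil" else .008)[:,:2]
    print(n,m.sum(),np.median(z[m]),q.mean(0),cv2.minAreaRect(q.astype(np.float32)))
v,u=np.nonzero(r); q=P[r][:,:2]; e=cv2.minAreaRect(q.astype(np.float32)); print("rest only",e)
E
python3 anv.py
python3 -m crank '[[4,-6,-4,0,0,0,6],[4,-12,-8,0,0,0,6],[4,-19,-11.8,0,0,0,6],[4,-19,-11.8,0,0,0,6],[4,-19,-11.8,0,0,0,6]]'; python3 plan.py 0.4373 -0.017 -0.027 354.5; python3 -c "
from h import *
d=eyes.get_image('wrist');cv2.imwrite('pics/w6.png',d['color'])"
```

```text
anvil 3931 0.031649471096008575 [0.5746 0.1621] ((0.5744848251342773, 0.1608600616455078), (0.06971170008182526, 0.03971366211771965), 84.6058349609375)
rest 6778 0.03089533247156072 [0.5747 0.1625] ((0.5747098922729492, 0.16090533137321472), (0.09896934032440186, 0.05921998620033264), 84.37985229492188)
rest only ((0.5746166706085205, 0.16027000546455383), (0.09963769465684891, 0.05971531942486763), 84.489501953125)
clock: 9.07
position: [0.4364, -0.0185, 0.0298]
ee_rot: [0.705, 0.035, 0.707, -0.035]
contact_force: [1.1, -0.1, 0.2]
width: 0.0603
now [ 0.4364 -0.0185  0.0298] jaw -5.7 q6 -0.1 w 0.0603 F [ 1.1 -0.1  0.2] t 9.07
shift cm [5.68 0.15 0.09] rot [-0.2 -0.1  0. ] xyz-only down shift per cm: tool x
```

View pics/w6.png

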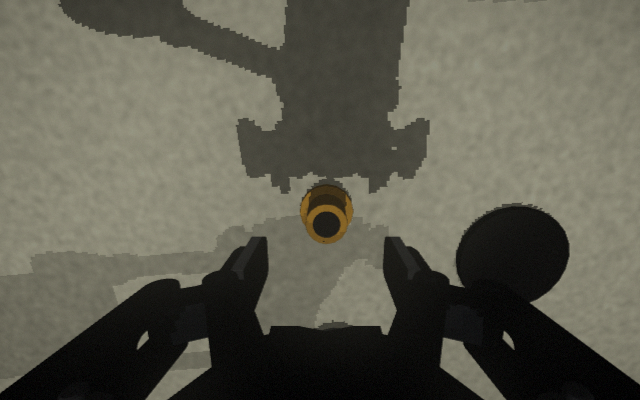

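Anvil is within 1 mm and 0.3° of the rest; the bush sits between the jaws at (326,215).

```bash
python3 -m crank '[[3,0.1,0.1,0,0,0,6],[5.7,0.1,0.1,0,0,0,6],[5.7,0.1,0.1,0,0,0,6],[5.7,0.1,0.1,0,0,0,2],[5.7,0.1,0.1,0,0,0,2]]' 50; python3 -m crank '[[0,0,0,0,0,0,1.5],[0,0,0,0,0,0,1.5],[0,0,0,0,0,0,1.5],[0,0,0,0,0,0,1.5]]'; python3 -m crank '[[-4,0,0,0,0,0,1.5],[-8.5,0,0,0,0,0,1.5],[-8.5,0,0,0,0,0,1.5]]'; python3 plan.py 0.5745 0.1609 0.06 354.5
```

```text
clock: 9.75
position: [0.4409, -0.0159, -0.0257]
ee_rot: [0.707, 0.034, 0.706, -0.034]
contact_force: [-2.4, 1.7, 4.8]
width: 0.0251
clock: 10.25
position: [0.4411, -0.0159, -0.0256]
ee_rot: [0.707, 0.034, 0.705, -0.034]
contact_force: [-1.2, 2.3, 6.4]
width: 0.0256
clock: 10.62
position: [0.4434, -0.0168, 0.0615]
ee_rot: [0.709, 0.033, 0.703, -0.034]
contact_force: [0.5, 0.2, -2.1]
width: 0.0257
now [ 0.4434 -0.0168  0.0615] jaw -5.5 q6 -0.1 w 0.0257 F [ 0.5  0.2 -2.1] t 10.62
shift cm [ 0.23 18.94 11.35] rot [0.  0.5 0.1] xyz-only down shift per cm: tool x
```

```bash
python3 -m crank '[[0,0,0,0,0,0,1.5],[0,0,0,0,0,0,1.5]]';python3 plan.py 0.5745 0.1609 0.06 354.5; python3 -c "
from h import *
d=eyes.get_image('wrist');cv2.imwrite('pics/w7.png',d['color'])
d=eyes.get_image('side');cv2.imwrite('pics/s7.png',cv2.resize(d['color'][120:260,220:400],None,fx=4,fy=4))"
```

```text
clock: 10.88
position: [0.4386, -0.0159, 0.057]
ee_rot: [0.705, 0.034, 0.707, -0.034]
contact_force: [1.0, 0.3, -1.7]
width: 0.0256
now [ 0.4386 -0.0159  0.057 ] jaw -5.5 q6 -0.1 w 0.0256 F [ 1.   0.3 -1.7] t 10.88
shift cm [-0.34 18.9  11.83] rot [ 0.  -0.2 -0. ] xyz-only down shift per cm: tool x
```

View pics/w7.png

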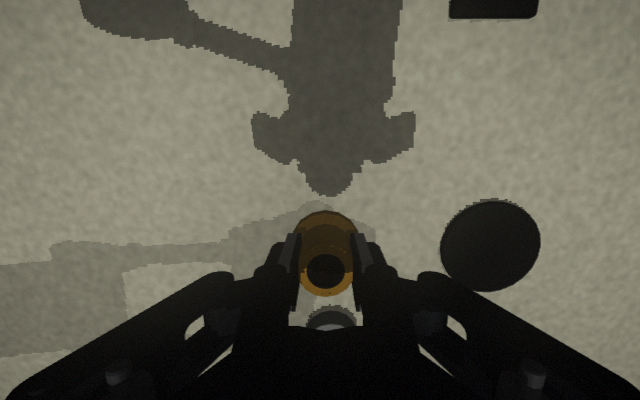

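View pics/s7.png

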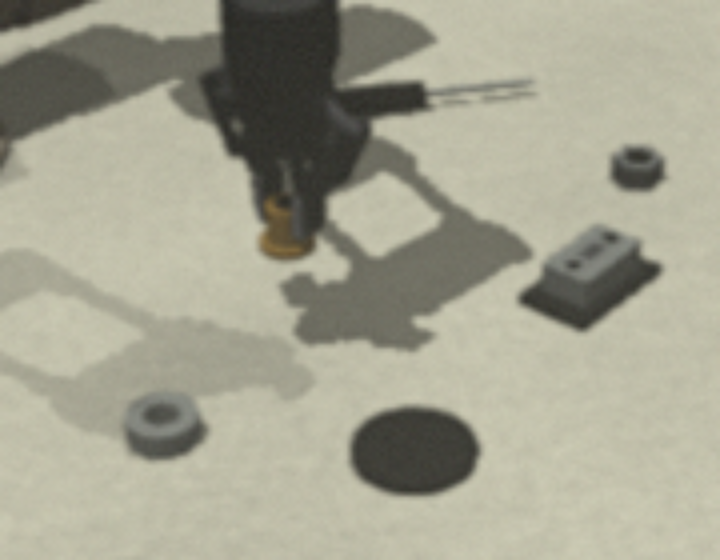

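```bash
cat > held.py <<'E'
# brass pixels in tool frame
from h import *
np.set_printoptions(precision=4,suppress=True)
d=eyes.get_image("wrist"); P=cloud(d); s=manip.get_state(); Rt=q2R(s["ee_rot"]); Q=(P-np.array(s["position"]))@Rt
hsv=cv2.cvtColor(d["color"],cv2.COLOR_BGR2HSV); m=(d["z_map"]>0)&(hsv[...,1]>120)&(abs(Q[...,2])<.03)&(abs(Q[...,1])<.05)
x=Q[m][:,0]; print("x range",np.percentile(x,[2,10,50,90,98]))
t=m&(Q[...,0]<np.percentile(x,2)+.004); c=cv2.minEnclosingCircle(Q[t][:,1:].astype(np.float32)); print("top centre tool y,z",c)
f=m&(Q[...,0]>np.percentile(x,98)-.012); print("low y/z extents",Q[f].min(0),Q[f].max(0))
E
python3 held.py
```

```text
x range [-0.1416 -0.1395 -0.1276 -0.0335 -0.0312]
top centre tool y,z ((0.01997688040137291, -0.0007495833560824394), 0.01968003623187542)
low y/z extents [-0.0432  0.0034 -0.0182] [-0.0253  0.0185  0.0162]
```

```bash
sed -i 's/(abs(Q\[...,1\])<.05)/(abs(Q[...,1])<.05)\&(Q[...,0]>-.08)/' held.py; python3 held.py
```

```text
x range [-0.0601 -0.0594 -0.0553 -0.0317 -0.0298]
top centre tool y,z ((-0.0010388356167823076, -0.0006770160980522633), 0.014877865090966225)
low y/z extents [-0.0418  0.0033 -0.0185] [-0.0263  0.0183  0.0162]
```

```bash
python3 -m crank '[[-0.3,6,4,0,0,0,1.5],[-0.3,12,8,0,0,0,1.5],[-0.3,19,11.9,0,0,0,1.5],[-0.3,19,11.9,0,0,0,1.5],[-0.3,19,11.9,0,0,0,1.5]]'; python3 -m crank '[[2,0,0,0,0,0,1.5],[4,0,0,0,0,0,1.5],[4,0,0,0,0,0,1.5],[4,0,0,0,0,0,1.5]]';python3 plan.py 0.5745 0.1609 0.006 354.5;python3 -c "
from h import *
d=eyes.get_image('wrist');cv2.imwrite('pics/w8.png',d['color'])"
```

```text
clock: 11.7
position: [0.5783, 0.164, 0.0603]
ee_rot: [0.706, 0.033, 0.706, -0.033]
contact_force: [0.5, -0.3, -2.8]
width: 0.0255
clock: 12.2
position: [0.5767, 0.1611, 0.0217]
ee_rot: [0.706, 0.034, 0.706, -0.034]
contact_force: [-0.6, 0.1, -1.4]
width: 0.0253
now [0.5767 0.1611 0.0217] jaw -5.5 q6 0.25 w 0.0253 F [-0.6  0.1 -1.4] t 12.2
shift cm [ 1.57 -0.04 -0.22] rot [-0.  0.  0.] xyz-only down shift per cm: tool x
```

View pics/w8.png

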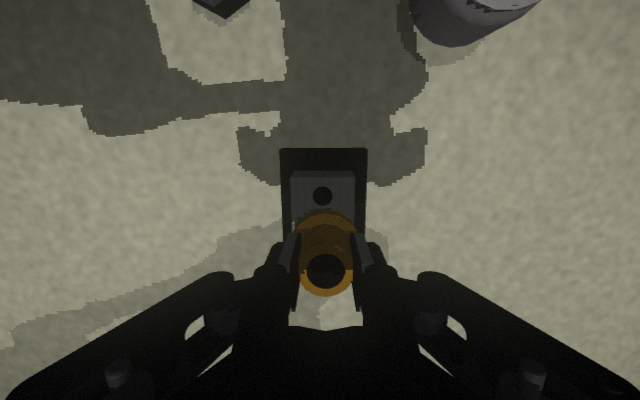

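```bash
python3 -m crank '[[0.6,0,-0.2,0,0,0,1.5],[1.2,0,-0.2,0,0,0,1.5],[1.2,0,-0.2,0,0,0,1.5]]';python3 -m crank '[[0.15,0,0,0,0,0,1.5],[0.3,0,0,0,0,0,1.5],[0.3,0,0,0,0,0,1.5]]';python3 plan.py 0.5745 0.1609 0.006 354.5
```

```text
clock: 12.62
position: [0.5741, 0.1618, 0.0087]
ee_rot: [0.706, 0.034, 0.707, -0.034]
contact_force: [0.2, -0.1, -2.2]
width: 0.0255
clock: 13.0
position: [0.5749, 0.1619, 0.0065]
ee_rot: [0.706, 0.034, 0.706, -0.034]
contact_force: [-0.4, 0.4, -0.5]
width: 0.0255
now [0.5749 0.1619 0.0065] jaw -5.5 q6 0.25 w 0.0255 F [-0.4  0.4 -0.5] t 13.0
shift cm [ 0.05 -0.1  -0.03] rot [ 0.  0. -0.] xyz-only down shift per cm: tool x
```

```bash
python3 -m crank '[[0.1,0,0,0,0,0,1.5],[0.1,0,0,0,0,0,1.5],[0.1,0,0,0,0,0,5],[0.1,0,0,0,0,0,5],[0.1,0,0,0,0,0,5]]'; python3 -m crank '[[-3,0,0,0,0,0,5],[-8,0,0,0,0,0,6],[-8,0,0,0,0,0,6]]';python3 plan.py 0.5278 0.3142 0.03 0;python3 -c "
from h import *
d=eyes.get_image('wrist');cv2.imwrite('pics/w9.png',d['color'])"
```

```text
clock: 13.62
position: [0.5748, 0.1618, 0.0052]
ee_rot: [0.706, 0.034, 0.706, -0.034]
contact_force: [0.2, 0.1, -0.4]
width: 0.0495
clock: 14.0
position: [0.5782, 0.1624, 0.0894]
ee_rot: [0.709, 0.035, 0.703, -0.033]
contact_force: [0.0, 0.1, 0.1]
width: 0.0599
now [0.5782 0.1624 0.0894] jaw -5.5 q6 0.25 w 0.0599 F [0.  0.1 0.1] t 14.0
shift cm [ 5.92 14.61 -6.52] rot [-5.5  0.5 -0.1] xyz-only down shift per cm: tool x
```

View pics/w9.png

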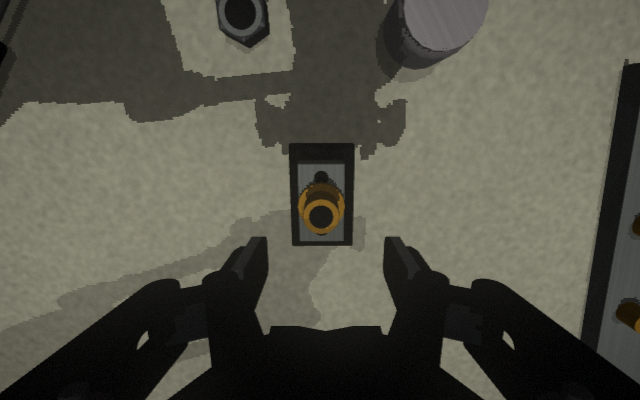

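Bush standing on the anvil. Next the nut.

```bash
python3 -m crank '[[0,5,-2,-5,0,0,6],[0,11,-5,-5,0,0,6],[3,14.6,-6.5,-5,0,0,6],[5.9,14.6,-6.5,-5,0,0,6],[5.9,14.6,-6.5,-5,0,0,6]]'; python3 plan.py 0.5278 0.3142 -0.038 0;python3 -c "
from h import *
d=eyes.get_image('wrist');cv2.imwrite('pics/w10.png',d['color'])"
```

```text
clock: 14.68
position: [0.5204, 0.3124, 0.0226]
ee_rot: [0.704, 0.001, 0.71, -0.004]
contact_force: [0.0, -0.1, 0.2]
width: 0.0603
now [0.5204 0.3124 0.0226] jaw -0.4 q6 0.43 w 0.0603 F [ 0.  -0.1  0.2] t 14.68
shift cm [6.05 0.21 0.79] rot [-0.4 -0.4  0.2] xyz-only down shift per cm: tool x
```

View pics/w10.png

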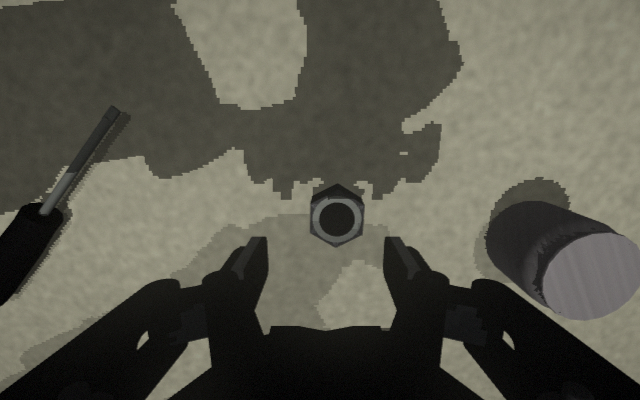

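```bash
python3 -m crank '[[0,0,0,0,0,0,6],[0,0,0,0,0,0,6]]'; python3 plan.py 0.5278 0.3142 -0.0375 0
```

```text
clock: 14.98
position: [0.5251, 0.3132, 0.0275]
ee_rot: [0.708, 0.004, 0.706, -0.003]
contact_force: [-0.2, -0.1, 0.3]
width: 0.0597
now [0.5251 0.3132 0.0275] jaw -0.5 q6 0.43 w 0.0597 F [-0.2 -0.1  0.3] t 14.97
shift cm [6.5  0.1  0.25] rot [-0.5  0.1 -0.1] xyz-only down shift per cm: tool x
```

```bash
python3 -m crank '[[3,0.1,0.25,0,0,0,6],[6.3,0.1,0.25,0,0,0,6],[6.5,0.1,0.25,0,0,0,6],[6.5,0.1,0.25,0,0,0,2.5],[6.5,0.1,0.25,0,0,0,2.5]]' 60; python3 -m crank '[[0,0,0,0,0,0,2.5],[0,0,0,0,0,0,2.5],[0,0,0,0,0,0,2.5],[-4,0,0,0,0,0,2.5],[-8,0,0,0,0,0,2.5]]'; python3 -m crank '[[-2,0,0,0,0,0,2.5],[-2,0,0,0,0,0,2.5]]';python3 plan.py 0.664 -0.07 0.06 90; python3 plan.py 0.664 -0.07 0.06 30
```

```text
clock: 15.6
position: [0.5281, 0.315, -0.0367]
ee_rot: [0.708, 0.004, 0.706, -0.002]
contact_force: [0.7, 0.2, -2.2]
width: 0.0345
clock: 16.23
position: [0.5259, 0.3141, 0.0419]
ee_rot: [0.707, 0.003, 0.708, -0.003]
contact_force: [0.9, 0.5, -1.7]
width: 0.0346
clock: 16.48
position: [0.5277, 0.315, 0.0633]
ee_rot: [0.708, 0.004, 0.706, -0.002]
contact_force: [0.2, -0.0, -1.2]
width: 0.0345
now [0.5277 0.315  0.0633] jaw -0.5 q6 0.43 w 0.0345 F [ 0.2 -0.  -1.2] t 16.48
shift cm [  0.31 -38.39  13.96] rot [89.5  0.1 -0.3] xyz-only down shift per cm: tool x
now [0.5277 0.315  0.0633] jaw -0.5 q6 0.43 w 0.0345 F [ 0.2 -0.  -1.2] t 16.48
shift cm [  0.31 -38.39  13.96] rot [-30.5   0.2  -0.1] xyz-only down shift per cm: tool x
```

```bash
python3 -m crank '[[0,-6,1,10,0,0,2.5],[0,-12,4,20,0,0,2.5],[0,-18,6,30,0,0,2.5],[0,-22,8,40,0,0,2.5],[0,-22,8,45,0,0,2.5]]';python3 plan.py 0.664 -0.07 0.06 270
```

```text
clock: 17.1
position: [0.6054, 0.0897, 0.0595]
ee_rot: [0.651, 0.275, 0.651, -0.277]
contact_force: [-0.5, 0.9, -1.6]
width: 0.0348
now [0.6054 0.0897 0.0595] jaw -45.9 q6 0.84 w 0.0348 F [-0.5  0.9 -1.6] t 17.1
shift cm [-0.03 -6.9  15.55] rot [44.1  0.   0.1] xyz-only down shift per cm: tool x
```

```bash
python3 -m crank '[[0,-3,6,10,0,0,2.5],[0,-6,12,20,0,0,2.5],[0,-6.9,15.6,30,0,0,2.5],[0,-6.9,15.6,40,0,0,2.5],[0,-6.9,15.6,44,0,0,2.5]]';python3 -m crank '[[0,0,0,0,0,0,2.5],[4,0,0,0,0,0,2.5],[7,0,0,0,0,0,2.5],[7,0,0,0,0,0,2.5],[7,0,0,0,0,0,2.5]]';python3 plan.py 0.664 -0.07 -0.037 270;python3 -c "
from h import *
d=eyes.get_image('wrist');cv2.imwrite('pics/w11.png',d['color'])"
```

```text
clock: 17.73
position: [0.6636, -0.0667, 0.0589]
ee_rot: [0.5, 0.498, 0.502, -0.5]
contact_force: [0.0, 0.0, -1.2]
width: 0.0346
clock: 18.35
position: [0.6655, -0.0659, -0.0081]
ee_rot: [0.503, 0.498, 0.502, -0.497]
contact_force: [0.5, 0.9, -0.9]
width: 0.0345
now [ 0.6655 -0.0659 -0.0081] jaw -89.4 q6 1.36 w 0.0345 F [ 0.5  0.9 -0.9] t 18.35
shift cm [ 2.89 -0.16  0.41] rot [ 0.6  0.  -0.1] xyz-only down shift per cm: tool x
```

View pics/w11.png

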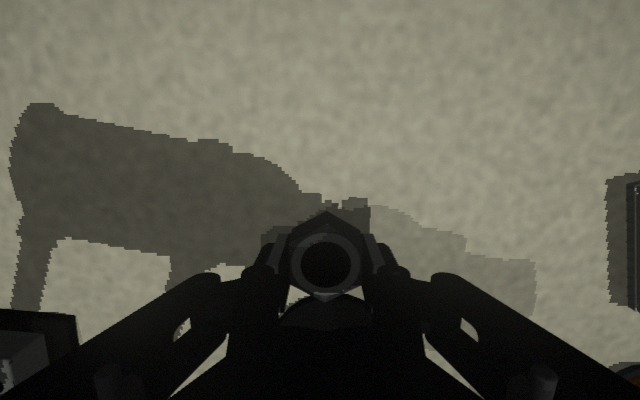

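```bash
python3 -m crank '[[1.5,-0.2,0.4,0,0,0,2.5],[2.6,-0.2,0.4,0,0,0,2.5],[2.9,-0.2,0.4,0,0,0,2.5],[2.9,-0.2,0.4,0,0,0,2.5]]';python3 plan.py 0.664 -0.07 -0.037 270
```

```text
clock: 18.9
position: [0.6622, -0.0702, -0.0368]
ee_rot: [0.502, 0.497, 0.502, -0.498]
contact_force: [-2.9, -1.2, 7.1]
width: 0.0348
now [ 0.6622 -0.0702 -0.0368] jaw -89.5 q6 1.35 w 0.0348 F [-2.9 -1.2  7.1] t 18.9
shift cm [ 0.02  0.18 -0.02] rot [0.5 0.  0.1] xyz-only down shift per cm: tool x
```

Contact with the bench; releasing and rising.

```bash
python3 -m crank '[[0,0,0,0,0,0,5],[0,0,0,0,0,0,5],[0,0,0,0,0,0,5],[-5,0,0,0,0,0,5],[-10,0,0,0,0,0,7]]' 40; python3 -m crank '[[0,0,0,0,0,0,7],[0,0,0,0,0,0,7]]' ;python3 plan.py 0.4318 -0.147 0.03 270;python3 -c "
from h import *
d=eyes.get_image('wrist');cv2.imwrite('pics/w12.png',d['color'])"
```

```text
clock: 19.52
position: [0.6623, -0.0698, 0.0624]
ee_rot: [0.502, 0.497, 0.503, -0.498]
contact_force: [-0.5, -0.3, 0.7]
width: 0.0667
clock: 19.77
position: [0.6623, -0.0699, 0.0619]
ee_rot: [0.502, 0.498, 0.502, -0.498]
contact_force: [0.6, -0.5, -0.5]
width: 0.0702
now [ 0.6623 -0.0699  0.0619] jaw -89.5 q6 1.35 w 0.0702 F [ 0.6 -0.5 -0.5] t 19.77
shift cm [  3.21 -23.12   7.51] rot [ 0.5 -0.   0. ] xyz-only down shift per cm: tool x
```

View pics/w12.png

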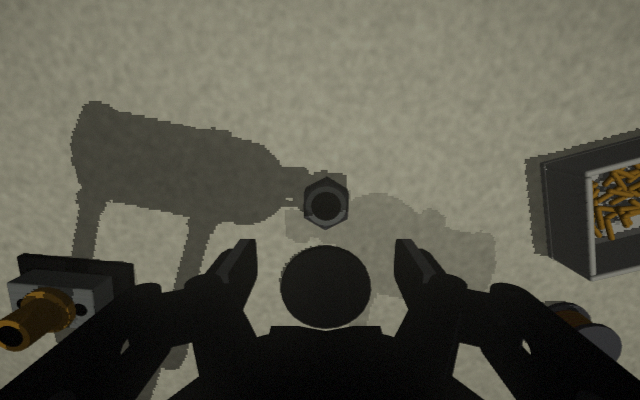

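Nut stands flat behind the round rest. Next the collar.

```bash
python3 -m crank '[[0,-6,2,0,0,0,7],[0,-12,4,0,0,0,7],[2,-18,6,0,0,0,7],[3.2,-23.1,7.5,0,0,0,7],[3.2,-23.1,7.5,0,0,0,7]]' 50; python3 -m crank '[[0,0,0,0,0,0,7],[0,0,0,0,0,0,7]]'; python3 plan.py 0.4318 -0.147 -0.038 270;python3 -c "
from h import *
d=eyes.get_image('wrist');cv2.imwrite('pics/w13.png',d['color'])"
```

```text
clock: 20.45
position: [0.4247, -0.145, 0.0275]
ee_rot: [0.498, 0.497, 0.505, -0.5]
contact_force: [0.5, 0.7, -0.9]
width: 0.07
clock: 20.7
position: [0.4343, -0.1473, 0.0303]
ee_rot: [0.503, 0.498, 0.502, -0.497]
contact_force: [0.3, 0.8, -0.8]
width: 0.07
now [ 0.4343 -0.1473  0.0303] jaw -89.4 q6 1.08 w 0.07 F [ 0.3  0.8 -0.8] t 20.7
shift cm [ 6.83 -0.25 -0.03] rot [ 0.6  0.  -0.1] xyz-only down shift per cm: tool x
```

View pics/w13.png

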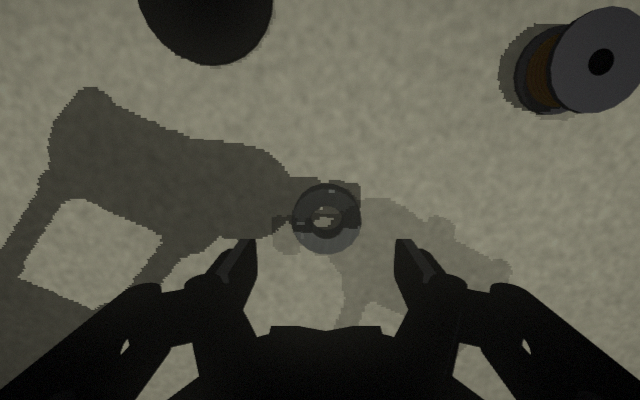

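```bash
python3 -m crank '[[3,-0.2,0,0,0,0,7],[6.5,-0.2,0,0,0,0,7],[6.9,-0.2,0,0,0,0,7],[6.9,-0.2,0,0,0,0,4],[6.9,-0.2,0,0,0,0,4]]' 60; python3 -m crank '[[0,0,0,0,0,0,4],[0,0,0,0,0,0,4],[0,0,0,0,0,0,4]]';python3 -m crank '[[-4,0,0,0,0,0,4],[-7,0,0,0,0,0,4],[-7,0,0,0,0,0,4],[-7,0,0,0,0,0,4]]'; python3 plan.py 0.5765 0.045 0.03 270
```

```text
clock: 21.38
position: [0.4319, -0.1475, -0.0375]
ee_rot: [0.503, 0.498, 0.501, -0.497]
contact_force: [-0.4, -0.3, -2.2]
width: 0.0475
clock: 21.75
position: [0.4318, -0.1475, -0.0376]
ee_rot: [0.503, 0.498, 0.501, -0.497]
contact_force: [0.9, 1.5, 5.2]
width: 0.0481
clock: 22.25
position: [0.4295, -0.1466, 0.0305]
ee_rot: [0.502, 0.498, 0.503, -0.498]
contact_force: [-0.6, 0.4, -2.5]
width: 0.0475
now [ 0.4295 -0.1466  0.0305] jaw -89.5 q6 1.08 w 0.0475 F [-0.6  0.4 -2.5] t 22.25
shift cm [  0.04  14.87 -19.03] rot [ 0.5 -0.   0.1] xyz-only down shift per cm: tool x
```

```bash
python3 -m crank '[[0,4,-4,0,0,0,4],[0,8,-8,0,0,0,4],[0,12,-13,0,0,0,4],[0,14.9,-19,0,0,0,4],[0,14.9,-19,0,0,0,4]]'; python3 -m crank '[[0,0,0,0,0,0,4],[0,0,0,0,0,0,4],[4,0,0,0,0,0,4],[4,0,0,0,0,0,4],[4,0,0,0,0,0,4]]'; python3 plan.py 0.577 0.045 -0.038 270;python3 -c "
from h import *
d=eyes.get_image('wrist');cv2.imwrite('pics/w14.png',d['color'])"
```

```text
clock: 22.88
position: [0.5783, 0.0481, 0.029]
ee_rot: [0.502, 0.496, 0.504, -0.497]
contact_force: [0.0, -0.9, -2.5]
width: 0.0473
clock: 23.5
position: [0.578, 0.0433, -0.008]
ee_rot: [0.502, 0.498, 0.502, -0.498]
contact_force: [0.4, -0.1, -2.2]
width: 0.0475
now [ 0.578   0.0433 -0.008 ] jaw -89.6 q6 1.52 w 0.0475 F [ 0.4 -0.1 -2.2] t 23.5
shift cm [ 3.   -0.1  -0.17] rot [ 0.4  0.  -0. ] xyz-only down shift per cm: tool x
```

View pics/w14.png

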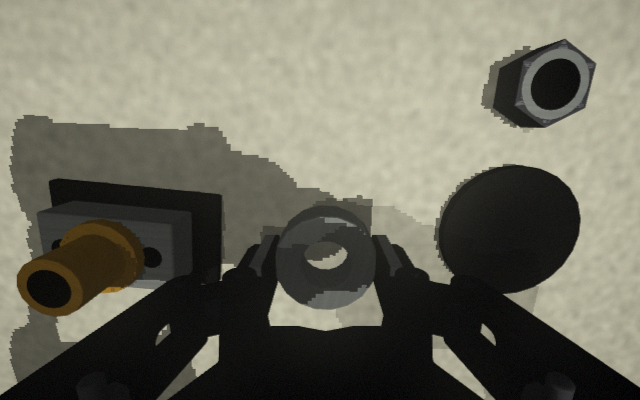

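```bash
python3 -m crank '[[1.5,-0.1,-0.2,0,0,0,4],[2.7,-0.1,-0.2,0,0,0,4],[3,-0.1,-0.2,0,0,0,4],[3,-0.1,-0.2,0,0,0,4]]';python3 plan.py 0.577 0.045 -0.038 270
```

```text
clock: 24.05
position: [0.5762, 0.0464, -0.0376]
ee_rot: [0.502, 0.497, 0.503, -0.498]
contact_force: [-3.4, -0.1, 9.6]
width: 0.0476
now [ 0.5762  0.0464 -0.0376] jaw -89.5 q6 1.52 w 0.0476 F [-3.4 -0.1  9.6] t 24.05
shift cm [0.04 0.07 0.14] rot [0.5 0.  0. ] xyz-only down shift per cm: tool x
```

```bash
python3 -m crank '[[0,0,0,0,0,0,6.2],[0,0,0,0,0,0,6.2],[0,0,0,0,0,0,6.2],[-5,0,0,0,0,0,6.2],[-10,0,0,0,0,0,7.5]]' 40; python3 -m crank '[[0,0,0,0,0,0,7.5],[0,0,0,0,0,0,7.5]]' ;python3 plan.py 0.535 -0.301 0.045 270;python3 -c "
from h import *
d=eyes.get_image('wrist');cv2.imwrite('pics/w15.png',d['color'])"
```

```text
clock: 24.68
position: [0.5762, 0.0463, 0.0615]
ee_rot: [0.502, 0.497, 0.503, -0.498]
contact_force: [0.6, -0.2, -0.4]
width: 0.0749
clock: 24.92
position: [0.5762, 0.0463, 0.0608]
ee_rot: [0.502, 0.498, 0.502, -0.498]
contact_force: [-0.4, 0.3, -0.1]
width: 0.0751
now [0.5762 0.0463 0.0608] jaw -89.5 q6 1.52 w 0.0751 F [-0.4  0.3 -0.1] t 24.93
shift cm [ 1.58 -4.42 34.69] rot [ 0.5 -0.   0. ] xyz-only down shift per cm: tool x
```

View pics/w15.png

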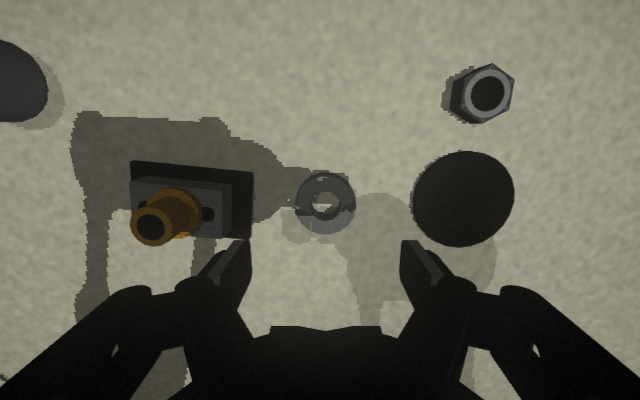

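```bash
python3 -m crank '[[0,-1,6,0,0,0,7.5],[0,-2,12,0,0,0,7.5],[0,-3,18,0,0,0,7.5],[0,-4,24,0,0,0,7.5],[0,-4.4,30,0,0,0,7.5]]' 50; python3 -m crank '[[1,0,5,0,0,0,7.5],[1.5,0,5,0,0,0,7.5],[1.5,0,5,0,0,0,7.5],[1.5,0,5,0,0,0,7.5]]'; python3 plan.py 0.535 -0.301 -0.036 270;python3 -c "
from h import *
d=eyes.get_image('wrist');cv2.imwrite('pics/w16.png',d['color'])"
```

```text
clock: 25.6
position: [0.5335, -0.2551, 0.0592]
ee_rot: [0.501, 0.498, 0.504, -0.498]
contact_force: [1.1, 0.3, 0.4]
width: 0.0751
clock: 26.1
position: [0.5355, -0.3023, 0.0456]
ee_rot: [0.502, 0.497, 0.503, -0.497]
contact_force: [0.0, -1.1, 0.1]
width: 0.0747
now [ 0.5355 -0.3023  0.0456] jaw -89.4 q6 0.93 w 0.0747 F [ 0.  -1.1  0.1] t 26.1
shift cm [ 8.16 -0.04 -0.12] rot [ 0.6 -0.1  0.1] xyz-only down shift per cm: tool x
```

View pics/w16.png

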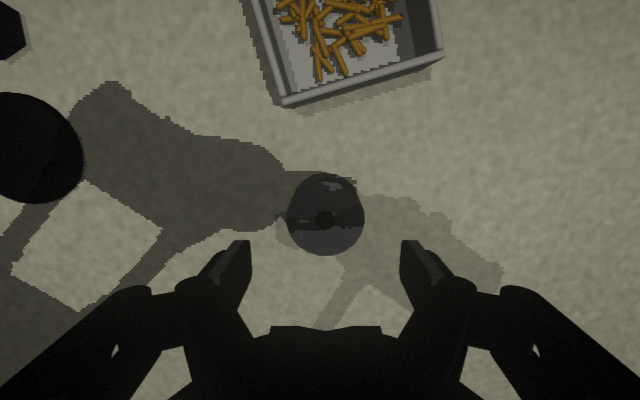

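```bash
python3 -m crank '[[4,0,-0.1,0,0,0,7.5],[7,0,-0.1,0,0,0,7.5],[7.8,0,-0.1,0,0,0,7.5],[7.8,0,-0.1,0,0,0,5],[7.8,0,-0.1,0,0,0,5]]' 40; python3 -m crank '[[0,0,0,0,0,0,5],[0,0,0,0,0,0,5],[0,0,0,0,0,0,5]]';python3 -m crank '[[-3,0,0,0,0,0,5],[-7,0,0,0,0,0,5],[-7,0,0,0,0,0,5],[-7,0,0,0,0,0,5]]'; python3 plan.py 0.578 -0.07 0.03 270;python3 -c "
from h import *
d=eyes.get_image('wrist');cv2.imwrite('pics/w17.png',d['color'])
d=eyes.get_image('side');cv2.imwrite('pics/s17.png',cv2.resize(d['color'][160:330,200:400],None,fx=3,fy=3))"
```

```text
clock: 26.78
position: [0.5369, -0.3034, -0.0304]
ee_rot: [0.503, 0.498, 0.502, -0.497]
contact_force: [-0.3, 0.7, -2.5]
width: 0.0535
clock: 27.15
position: [0.5367, -0.3035, -0.0307]
ee_rot: [0.503, 0.498, 0.501, -0.498]
contact_force: [0.5, -0.0, 3.6]
width: 0.0535
clock: 27.65
position: [0.5348, -0.3025, 0.0372]
ee_rot: [0.501, 0.498, 0.503, -0.498]
contact_force: [-0.1, 0.5, -2.3]
width: 0.0539
now [ 0.5348 -0.3025  0.0372] jaw -89.5 q6 0.93 w 0.0539 F [-0.1  0.5 -2.3] t 27.65
shift cm [  0.74   4.52 -23.21] rot [ 0.5 -0.1  0.1] xyz-only down shift per cm: tool x
```

View pics/w17.png

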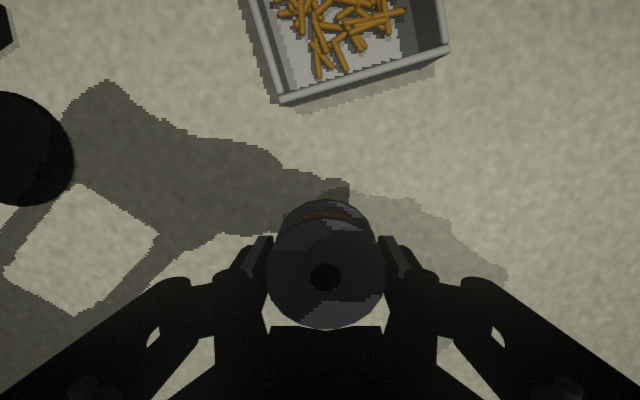

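View pics/s17.png

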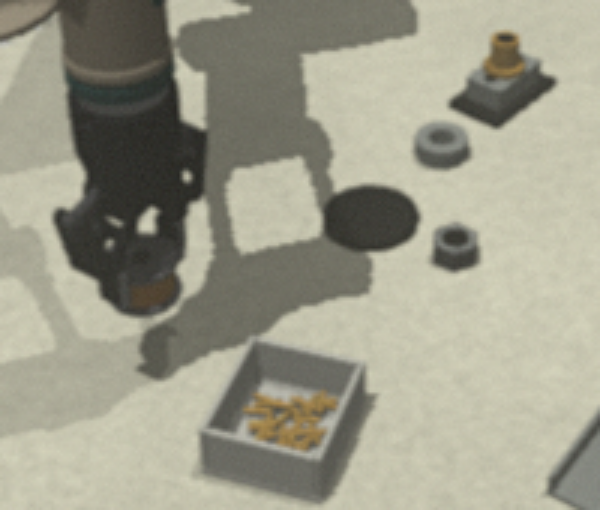

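```bash
python3 -m crank '[[0,1,-6,0,0,0,5],[0,2,-12,0,0,0,5],[0.3,3.5,-18,0,0,0,5],[0.7,4.5,-23.2,0,0,0,5],[0.7,4.5,-23.2,0,0,0,5]]'; python3 -m crank '[[0,0,0,0,0,0,5],[0,0,0,0,0,0,5]]'
python3 - <<'E'
from h import *
np.set_printoptions(precision=4,suppress=True)
d=eyes.get_image("wrist"); P=cloud(d); s=manip.get_state(); Rt=q2R(s["ee_rot"]); Q=(P-np.array(s["position"]))@Rt
m=(d["z_map"]>0)&(np.hypot(Q[...,1],Q[...,2])<.034)&(abs(Q[...,2])<.0275)&(Q[...,0]<-.05)&(Q[...,0]>-.08)
print(np.percentile(Q[m][:,0],[5,50,95])); c=cv2.minEnclosingCircle(Q[m][:,1:].astype(np.float32)); print(c,np.percentile(Q[m],[.5,99.5],axis=0))
E
python3 plan.py 0.578 -0.07 -0.0227 270
```

```text
clock: 28.38
position: [0.5775, -0.0665, 0.0294]
ee_rot: [0.502, 0.496, 0.505, -0.497]
contact_force: [-0.6, -1.0, -2.6]
width: 0.0539
clock: 28.62
position: [0.5785, -0.072, 0.0308]
ee_rot: [0.502, 0.498, 0.502, -0.498]
contact_force: [-0.4, -0.3, -1.6]
width: 0.0536
[-0.0697 -0.0641 -0.0629]
((-0.0013239268446341157, -2.5148348868242465e-05), 0.030080417171120644) [[-0.0793 -0.0291 -0.0274]
 [-0.0559  0.0246  0.0269]]
now [ 0.5786 -0.0721  0.031 ] jaw -89.6 q6 1.32 w 0.054 F [ 0.1 -0.8 -2.2] t 28.68
shift cm [ 5.37 -0.05 -0.21] rot [0.4 0.  0. ] xyz-only down shift per cm: tool x
```

```bash
python3 -m crank '[[2.5,0.1,-0.2,0,0,0,5],[4.5,0.1,-0.2,0,0,0,5],[5,0.1,-0.2,0,0,0,5],[5,0.1,-0.2,0,0,0,5]]'; python3 -m crank '[[0.2,0,0,0,0,0,5],[0.4,0,0,0,0,0,5],[0.4,0,0,0,0,0,5]]'; python3 plan.py 0.578 -0.07 -0.0227 270
```

```text
clock: 29.18
position: [0.5798, -0.0695, -0.0187]
ee_rot: [0.502, 0.498, 0.502, -0.498]
contact_force: [0.8, -0.7, -1.8]
width: 0.0538
clock: 29.55
position: [0.5799, -0.0686, -0.0225]
ee_rot: [0.502, 0.498, 0.502, -0.498]
contact_force: [-0.3, -0.9, -2.1]
width: 0.0538
now [ 0.5799 -0.0686 -0.0225] jaw -89.5 q6 1.32 w 0.0538 F [-0.3 -0.9 -2.1] t 29.55
shift cm [ 0.02 -0.19  0.13] rot [ 0.5 -0.  -0. ] xyz-only down shift per cm: tool x
```

```bash
python3 -m crank '[[0.2,0,0.1,0,0,0,5],[0.2,0,0.1,0,0,0,5]]'; python3 -m crank '[[0,0,0,0,0,0,7.2],[0,0,0,0,0,0,7.2],[0,0,0,0,0,0,7.2],[-4,0,0,0,0,0,7.2],[-10,0,0,0,0,0,7.2]]'; python3 -m crank '[[-6,0,0,0,0,0,7],[-6,-6,0,0,0,0,7],[-6,-12,0,0,0,0,7],[-6,-18,0,0,0,0,7],[-6,-22,0,0,0,0,7]]'; python3 -m crank '[[-4,-8,0,0,0,0,7],[-4,-8,0,0,0,0,7],[-4,-8,0,0,0,0,7]]'
python3 - <<'E'
from h import *
np.set_printoptions(precision=4,suppress=True)
d=eyes.get_image("top"); cv2.imwrite("pics/t18.png",d["color"]); P,m,ok=segs(d)
s=eyes.get_image("side"); cv2.imwrite("pics/s18.png",cv2.resize(s["color"][120:340,220:460],None,fx=2.7,fy=2.7))
for n,(x,y,r,z) in dict(anvil=(.575,.16,.06,.032),bush=(.5745,.161,.03,.066),spool=(.578,-.07,.05,.042),collar=(.577,.045,.05,.02),nut=(.663,-.07,.045,.02),tin=(.668,.293,.06,.06),bin=(.664,-.305,.1,.045)).items():
    k=ok&(np.hypot(P[...,0]-x,P[...,1]-y)<r)&(abs(P[...,2]-z)<.006); v,u=np.nonzero(k)
    if len(u)<20: print(n,"few"); continue
    q=plane(d,np.c_[u,v],z)[:,:2].astype(np.float32); e=cv2.minAreaRect(q); print(n,len(u),"z",np.median(P[k][:,2]).round(4),"rect",np.round(e[0],4),np.round(e[1],4),round(e[2],1),"circ",np.round(cv2.minEnclosingCircle(q)[0],4))
E
```

```text
clock: 29.8
position: [0.58, -0.0687, -0.0227]
ee_rot: [0.502, 0.498, 0.502, -0.497]
contact_force: [-3.2, 3.6, 10.4]
width: 0.054
clock: 30.42
position: [0.5781, -0.0694, 0.0742]
ee_rot: [0.5, 0.497, 0.504, -0.499]
contact_force: [1.5, -1.0, 0.8]
width: 0.072
clock: 31.05
position: [0.3567, -0.0712, 0.1349]
ee_rot: [0.502, 0.498, 0.503, -0.498]
contact_force: [0.3, 0.2, -0.6]
width: 0.07
clock: 31.42
position: [0.2792, -0.0725, 0.176]
ee_rot: [0.503, 0.498, 0.501, -0.498]
contact_force: [0.3, 0.8, 0.0]
width: 0.0704
anvil 339 z 0.0324 rect [0.575  0.1602] [0.0704 0.0426] 85.1 circ [0.5741 0.1602]
bush 136 z 0.066 rect [0.5744 0.1603] [0.0266 0.0257] 0.1 circ [0.5747 0.1597]
spool 490 z 0.0422 rect [ 0.578  -0.0685] [0.0549 0.054 ] 42.7 circ [ 0.5782 -0.0681]
collar 300 z 0.02 rect [0.575  0.0471] [0.0471 0.0483] 88.8 circ [0.5758 0.0468]
nut 220 z 0.0202 rect [ 0.6611 -0.0684] [0.0343 0.0404] 88.1 circ [ 0.6615 -0.0693]
tin 488 z 0.0602 rect [0.6683 0.2931] [0.055  0.0542] 46.7 circ [0.6682 0.2928]
bin 429 z 0.0444 rect [ 0.6666 -0.3084] [0.091  0.1016] 16.4 circ [ 0.6672 -0.3095]
```

View pics/t18.png

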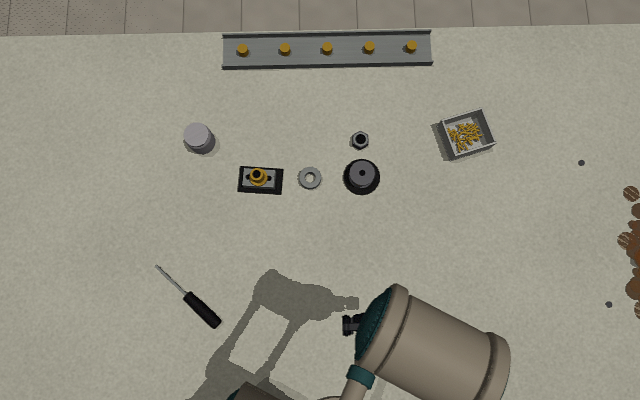

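View pics/s18.png

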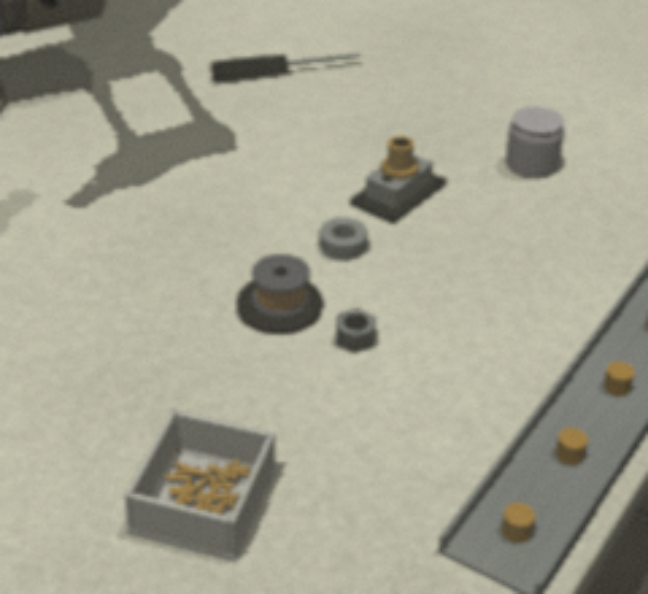

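Everything is in place with the arm clear. Handing in.

```bash
python3 -c "
from rig import manip
s=manip.get_state(); print(s['clock'],s['qd'].round(3) if hasattr(s['qd'],'round') else s['qd'])
manip.sign_off()"
```

```text
31.525 [ 0.012  0.027 -0.005  0.001  0.003 -0.002]
the job is handed in; nothing more can be done
```

All five parts are laid out as asked and the job was handed in at about 31.5 s. I moved the anvil, bush, nut, collar and spool in that order; the tin, bin and screwdriver were left alone.

**Final checks from the top view:**

| Part | Result | Limit |
|---|---|---|
| Anvil | about 1 mm from the middle of the long rest, about 0.5° off its length | 12 mm across, 15 mm along, 0.2 rad |
| Bush | about 1 mm from the anvil centre, top at 66 mm | 10 mm |
| Spool | about 2 mm from the round rest's centre, top at 42 mm | 12 mm |
| Collar | flat, about 113 mm from the long rest's centre and 117 mm from the round rest's | 132 mm each |
| Nut | flat, about 83 mm behind the round rest's centre, 1–2 mm sideways | 66–105 mm, 15 mm sideways |

The tin measured unmoved. The bin and screwdriver look unmoved in the top view, but I did not measure their shift. The arm was clear of everything at the end.

**What disagreed:** the reported tool point lies about 40 mm beyond the real fingertips. Because of that, my first grasp on the anvil closed above it without touching it. I measured the offset from the wrist camera's depth picture and corrected every later height by it. I also started by turning the wrist the wrong way, which cost under 2 s.

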